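# Set a tilting rest from an angle gauge and prove it under load

### The job

Set the tilting rest to the angle of the shallower of the two wooden gauges: stand that gauge on the rest's base under the middle of the raised table, square on, with its low end pushed home against the stop strip, let go, and press the table down firmly but not violently until it lies on the gauge. Take the gauge again by its tail, draw it out without disturbing the table and leave it standing upright on the bench clear of the rest. Then check that the table holds its angle by laying the loose brown offcut lengthwise down the slope on it, its end against the ledge, and leave it there; the steeper gauge stays in its caddy and the other things on the bench stay where they are.

Things in the scene. Friction and masses are not known exactly. Their poses are not given: they have to be found in the camera images.
- tilting_rest: Tilting rest, fixed to the bench: plywood base board (x -30 to +125 mm, y +-98, top 12 mm over the bench) with a dark stop strip across it and near it two steel hinge cheeks with black knobs (y +-82 to +-104, x +-18, top at 40 mm). Origin on the bench under the middle of the hinge axis; x level from the hinge to the far open side, y along the hinge axis, z up.
- rest_hinge (a point): Middle of the hinge axis, 24 mm over the bench; axes as the rest's. Stiff friction hinge: the table stays where it is left; it takes about 1.2 N m to move it (8 to 11 N at 120 mm from the axis).
- rest_stop (a point): Middle of the stop strip's far face at its foot on the base board: 30 mm along the rest's x from the hinge, 12 mm over the bench; axes as the rest's. The strip is 120 mm long, 15 mm high. A gauge is home when its nose touches this face while it stands on the base board, tail to +x.
- rest_table (a joint): Angle of the table over level, rad: 0 flat, 1.57 upright; starts at 1.3 to 1.5. With the shallower gauge home and the table lying on it: 0.436 (25 degrees). The table stands up from its near edge: swing it down by pushing its robot-side (upper) face away from the robot and down.
- table_ledge (a point): On the table's upper face, mid width, at the foot of the slope, where the ledge's upper side meets it: 22 mm along the table from the hinge axis. x up the slope, y along the hinge, z out of the upper face. Ledge 10 mm thick, 16 high. Table: plywood 10 mm thick, 150 wide, from 4 to 140 mm off the axis; its underside is in a plane through the axis.
- gauge_low: Shallower wooden gauge, 0.2 kg, 191 mm long: wedge body 90 long, 36 wide, 26 high at the low end (nose), 68 at the high end (25 degrees); then a tail 24 wide, 30 high, 101 long. Origin on the underside 70 mm behind the nose face; x nose to tail, z up. Starts in either place of the caddy, the tail between strips higher than it and 4 mm off each side: only the body can be gripped there.
- gauge_low_nose (a point): Foot of the low end (nose) face of the shallower gauge, mid width, at x -70 mm of the gauge.
- gauge_low_tail (a point): Point in the shallower gauge's tail to grip by once the table covers its wedge part; it lies at x +95 mm of the gauge, 15 mm over the underside, mid width. With the gauge home it lies about 68 mm beyond the free edge of the table at 25 degrees.
- gauge_high: The steeper gauge (40 degrees), same plan and tail, body 37 mm high at the nose and 113 mm at its high end. Stays in the caddy, in the other trough. Origin and axes as the shallower one.
- gauge_caddy: Fixed wooden caddy: a board 8 mm thick (x -85 to +140 mm, y +-100) on which both gauges stand 96 mm apart (y +-48), tails to +x between strips 48 mm high over the bench (x +34 to +122); the bodies stand free. Origin on the bench under the middle between the gauges' origins; axes parallel to the gauges' at the start.
- workpiece: Loose brown timber offcut, 50 x 120 x 26 mm, about 0.1 kg, lying flat on the bench to the robot's right. Origin at the centre of its underside; y along its length, z up.
- tape_measure: Yellow pocket tape, 36 x 82 x 66 mm; leave alone.
- wax_tin: Flat round tin, 87 mm wide, 33 mm high; leave alone.
- sanding_block: Cork sanding block 63 x 111 x 36 mm; leave alone.
- screwdriver: Screwdriver, 204 mm long; leave alone.
- pencil: Flat red carpenter's pencil, 165 mm long; leave alone.

How it is judged (in metres and radians):
On the way, in this order (a step that is already met when the one before it is completed fails the run):
1. the shallower gauge stands on the rest's base under the raised table, square (within 4 degrees), its nose within 5 mm of the stop strip, and is let go (x of gauge_low_nose in the frame of rest_stop between -0.003 and 0.005 m and y of gauge_low_nose in the frame of rest_stop between -0.035 and 0.035 m and z of gauge_low_nose in the frame of rest_stop between -0.004 and 0.004 m and angle between the x axis of gauge_low and the x axis of tilting_rest, either way round below 0.07 rad and value of joint rest_table above 0.9 rad and contact force between the fingers and gauge_low below 0.1 N), for 0.1 s.
2. the table is pressed down on the gauge (more than 2.5 N) with the gauge still home, at the gauge's angle within 2.5 degrees (x of gauge_low_nose in the frame of rest_stop between -0.003 and 0.005 m and y of gauge_low_nose in the frame of rest_stop between -0.035 and 0.035 m and z of gauge_low_nose in the frame of rest_stop between -0.004 and 0.004 m and angle between the x axis of gauge_low and the x axis of tilting_rest, either way round below 0.07 rad and value of joint rest_table between 0.392699 and 0.479966 rad and contact force between rest_table and gauge_low above 2.5 N), for 0.1 s.
3. the gauge is drawn out, stands released on the bench clear of the rest, and the table has kept its angle within 2.5 degrees (height (world z) of gauge_low below 0.004 m and angle between gauge_low's own z axis and vertical below 0.1 rad and horizontal distance between gauge_low and rest_stop above 0.11 m and value of joint rest_table between 0.392699 and 0.479966 rad and contact force between the fingers and gauge_low below 0.1 N and contact force between gauge_low and tilting_rest below 0.1 N), for 0.1 s.
At the end, for the whole second after the job is handed in: Table at 25 degrees (+-2.5) with the offcut flat on it, lengthwise down the slope (8 degrees), lower end within 9 mm of the ledge, within 50 mm of mid width; shallower gauge upright on the bench, origin over 110 mm from the stop, off the rest; steeper gauge still in its caddy; all at rest (value of joint rest_table between 0.392699 and 0.479966 rad and height (world z) of gauge_low below 0.004 m and angle between gauge_low's own z axis and vertical below 0.1 rad and horizontal distance between gauge_low and rest_stop above 0.11 m and contact force between gauge_low and tilting_rest below 0.1 N and contact force between workpiece and rest_table above 0.2 N and angle between the z axis of workpiece and the z axis of table_ledge, either way round below 0.06 rad and angle between the y axis of workpiece and the x axis of table_ledge, either way round below 0.15 rad and x of workpiece in the frame of table_ledge between 0.054 and 0.069 m and y of workpiece in the frame of table_ledge between -0.05 and 0.05 m and z of workpiece in the frame of table_ledge between -0.004 and 0.005 m and linear speed of each of workpiece, gauge_low below 0.02 m/s and velocity of joint rest_table between -0.03 and 0.03 rad/s and distance of gauge_high from where it was at the start of the episode below 0.02 m); the robot touches nothing.
It fails at once if the table is driven onto the gauge with more than 60 N (contact force between rest_table and gauge_low above 60 N).
It fails at once if the steeper gauge is moved more than 20 mm (distance of gauge_high from where it was at the start of the episode above 0.02 m).
It fails at once if a bystander is moved more than 30 mm (distance of any of tape_measure, wax_tin, sanding_block, screwdriver, pencil from where it was at the start of the episode above 0.03 m).
It also fails if it takes over 72 s, if anything falls off the work surface, if the arm or the gripper's body presses on something with over 40 N, if the wrist force passes 120 N, or if a joint passes its speed limit or range.

### The arm

A 6-joint arm with a two-finger parallel gripper is mounted at the origin on the work surface; the furniture and walls round the work are solid. World frame = base frame: x ahead of the robot, y to its left, z up, the work surface at z = 0. Lengths are in mm, angles in degrees, forces in N, time in s.
With the tool pointing down it reaches from about 350 to 850 mm from the base axis. Payload 8.1 kg.
Tool frame: the origin (TCP) lies on the mounting face of the last link; the fingertips stand 173 mm ahead of it and the grasp point (between the pads) lies 155 mm ahead of it; z points along the fingers, y is the direction in which the jaws open and shut (so a half turn about z gives the same grasp; the last joint's range is limited). The gripper opens to 85 mm and grips with 20 to 120 N. Pads are 22 mm wide; open, the fingers measure 114 mm over their backs; the gripper's body (76 mm by 85 mm) begins 54 mm behind the grasp point. The pads swing forward as they close: fully open they stand 13 mm farther back than shut.
Start: joints at [-75.367, 7.471, 85.268, -0, 87.261, -4.893], TCP at [200.565, -565.491, 404.692] pointing down, gripper open.
Joint ranges: [-169.43, 169.43], [-51.17, 129.36], [1.28, 143.12], [-76.62, 256.62], [0, 156.53], [-152.29, 152.29]. Speed limits (degrees/s): [136.94, 136.94, 159.86, 180, 180, 180].

### API

Orientations are given as [roll, pitch, yaw] about the fixed x, y, z axes, in that order (R = Rz(yaw) Ry(pitch) Rx(roll)).
In Python, from bench import * gives the robot as it stands.
- The arm moves only by the tool arm_command, never from a script. Its argument "plan" is a list of rows, each an object of numbers: "jaw": the closure, from 0 (fully open) to 1 (shut); "dx", "dy", "dz": the shift along the tool's x, y, z in mm; "wx", "wy", "wz": the turn, a rotation vector about the tool's x, y, z in rad. A call has 1 to 12 rows; each row is the pose to reach, as a shift and turn from the pose commanded when the call began, along the tool's axes at that moment; what a row does not reach only later rows make up. A row lasts 1/10 s, in which the tool goes at most 50 mm and 8.59 degrees, less where a joint would pass 70% of its speed; a pose out of reach is approached as far as the arm can. A call with a gripper value outside its range is refused whole. The fingers move at their own pace and stop on an object; "squeeze" is the grip in N (left out, the last holds). Time passes only in rows, so rows that repeat a pose let the fingers close. It gives the time, the measured TCP pose, the force and the opening at its end, in the units of the state.
- sense(): the state, without advancing time (a new reading comes with each control period).
- snapshot(name): name is "scene" or "side" or "wrist"; returns a dict with "pixels" (420x560x3 uint8, red, green, blue), "fx", "fy", "cx", "cy" (pixels), "k1" (the pictures are not rectified: a ray, as slopes to the right and down, at radius r is drawn at 1 + k1 r^2 times it, then the intrinsics apply), "extrinsics" (4x4, takes a point from camera to world coordinates). Camera axes: x right, y up, looking along -z (the intrinsics and any distortion apply to the point x, -y, -z); pixel columns grow to the right and rows downward; lengths in mm; the calibration is good to about 2 mm. A picture is of the moment at which its call begins. There is no depth.
- hand_in(): hands the job in, once; it reports no verdict.
Trained networks look in the newest picture that a camera, given by its name, has taken for a name from the list of things; names that differ only in an ending like _2 or _b are one class to them, and where a whole thing is asked for, a point or a joint stands for the part that bears it (a point fixed in the world has none). Each returns a list of dicts, best first, with "score" (0 to 1); they miss things now and then, are a little off and sometimes report something else, mostly with a low value. They report only what shows in the picture. A call takes as long as a camera call.
- recognise(camera, target): "box" ([left, top, width, height] in pixels, round what is visible of it).
- pinpoint(camera, target): "pixel" ([column, row] in pixels: a listed point, or the origin of a listed thing).
The state is a dict: "time": time; "joint_pos": joint angles; "qd": joint speeds; "joint_efforts": joint torques, N m; "tool_pos": TCP position; "tcp_rot": TCP orientation; "ft_force": force on the tool from outside, world axes, zero at the start; "wrist_torque": the same for the moment, N m; "finger_gap": finger opening in mm.
Only numpy, scipy, OpenCV 4.12 (cv2) and the standard library are available. Lean on these libraries where they do the work, as an engineer would, in place of code of your own. Each camera call takes 0.05 s, during which the arm holds its last target.

## Working session

There is one attempt and no reset: what is moved stays moved. The work goes in short steps, Python scripts to look and compute and a tool call to move; the robot and the scene stay as the last step left them, time stands still between calls to the robot, and variables do not carry over. Pictures are saved under pics/ and viewed, and the job is handed in when it is done.

Besides the shell and the picture viewer there is one more tool, called after ">>>" as name([rows], argument=value, ...), one row to a line, values as JSON. arm_command: Moves the arm, as the interface text tells. Its arguments: {"type":"object","properties":{"plan":{"type":"array"},"squeeze":{"type":"number"}},"required":["plan"]}

```bash
ls -la; mkdir -p pics
python3 - <<'E'
from bench import *
import cv2
print(sense())
for n in ["scene","side","wrist"]:
    s=snapshot(n)
    cv2.imwrite(f"pics/{n}0.png",s["pixels"][:,:,::-1])
    print(n,{k:(v if k!='extrinsics' else v) for k,v in s.items() if k!='pixels'})
E
```

```text
total 12
drwxr-xr-x  3 agent agent 4096 Dec  7 15:57 .
drwxr-xr-x 23 root  root  4096 Dec  7 15:57 ..
drwxr-xr-x  2 agent agent 4096 Dec  7 15:57 pics
{'time': 0.0, 'joint_pos': array([-7.53645757e+01,  7.51321347e+00,  8.53302672e+01,  1.87227941e-04,
        8.72610718e+01, -4.89541743e+00]), 'qd': array([-0.15541153,  0.06018559, -0.06132903, -0.00794834, -0.05360944,
       -0.00137895]), 'joint_efforts': array([ 1.97832342e-03, -5.69405723e+01, -5.00545406e+01,  1.36505651e-04,
        1.52164930e-02, -1.18570472e-05]), 'tool_pos': array([ 200.5272146 , -565.24897365,  403.6544223 ]), 'tcp_rot': array([-1.79895845e+02, -9.10852518e-03,  1.95308244e+01]), 'ft_force': array([-0.27899465, -0.30082781,  0.29590787]), 'wrist_torque': array([ 0.031746  ,  0.02702361, -0.00933583]), 'finger_gap': 85.19841784832734}
scene {'fx': 469.0794910376838, 'fy': 469.0794910376838, 'cx': 273.20327755549977, 'cy': 210.66081581094963, 'k1': -0.07989911436274968, 'extrinsics': array([[-7.71895980e-01,  3.86774155e-01, -5.04561541e-01,
        -1.61649918e+02],
       [-6.35507157e-01, -4.47542170e-0
[... 502 characters left out ...]
4087e-01,
         8.02965119e+02],
       [-2.23928746e-02,  8.08888067e-01,  5.87536088e-01,
         7.59045854e+02],
       [ 0.00000000e+00,  0.00000000e+00,  0.00000000e+00,
         1.00000000e+00]])}
wrist {'fx': 294.3631869086982, 'fy': 294.3631869086982, 'cx': 278.8524798235553, 'cy': 210.85531976313678, 'k1': -0.057084824655324884, 'extrinsics': array([[ 3.35123675e-01,  8.97728874e-01,  2.85963270e-01,
         2.73993466e+02],
       [-9.42173185e-01,  3.19748182e-01,  1.00353324e-01,
        -5.38752865e+02],
       [-1.34615894e-03, -3.03057699e-01,  9.52971258e-01,
         3.73521995e+02],
       [ 0.00000000e+00,  0.00000000e+00,  0.00000000e+00,
         1.00000000e+00]])}
```

View pics/scene0.png

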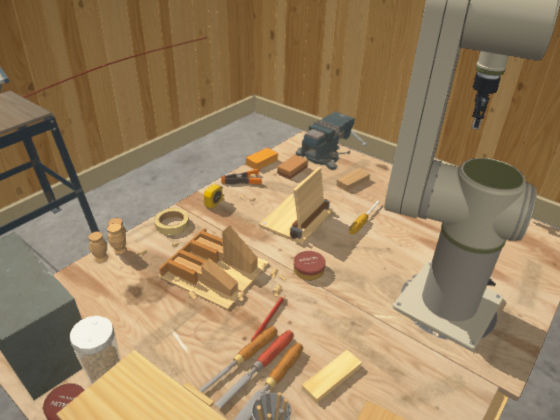

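View pics/side0.png

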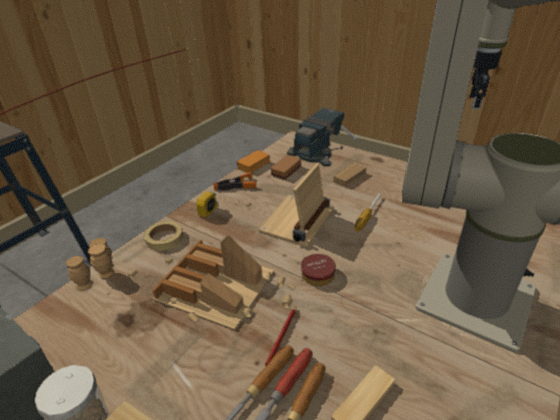

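View pics/wrist0.png

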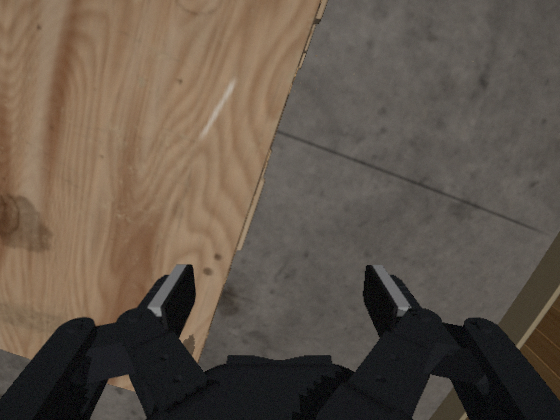

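The scene view shows the caddy near (215,265), with the steep gauge around (238,250) and the low one around (218,277). The rest is near (297,208), with its table up, and the offcut is near (353,180). The side view shows the same layout. Next I'll measure.

```bash
cat > h.py <<'E'
import numpy as np, cv2
from scipy.spatial.transform import Rotation as R
from scipy.optimize import least_squares
def proj(s,P):
    P=np.atleast_2d(P).astype(float);E=s['extrinsics']
    c=(P-E[:3,3])@E[:3,:3]
    u=c[:,0]/-c[:,2];v=-c[:,1]/-c[:,2];r2=u*u+v*v;f=1+s['k1']*r2
    return np.c_[s['cx']+s['fx']*u*f,s['cy']+s['fy']*v*f]
def ray(s,p):
    d=np.array([(p[0]-s['cx'])/s['fx'],(p[1]-s['cy'])/s['fy']]);q=d.copy()
    for _ in range(20): q=d/(1+s['k1']*(q@q))
    E=s['extrinsics'];v=E[:3,:3]@np.array([q[0],-q[1],-1]);return E[:3,3],v/np.linalg.norm(v)
def atz(s,p,z):
    o,v=ray(s,p);return o+v*(z-o[2])/v[2]
def tri(obs):
    A=0;b=0
    for s,p in obs:
        o,v=ray(s,p);M=np.eye(3)-np.outer(v,v);A=A+M;b=b+M@o
    return np.linalg.solve(A,b)
def save(name,s,scale=1): cv2.imwrite(f"pics/{name}.png",s["pixels"][:,:,::-1])
def draw(s,polys,name,crop=None,k=1):
    im=s["pixels"][:,:,::-1].copy()
    if crop:
        x0,y0,x1,y1=crop
    else: x0,y0,x1,y1=0,0,560,420
    im=cv2.resize(im[y0:y1,x0:x1],None,fx=k,fy=k,interpolation=cv2.INTER_CUBIC)
    cols=[(0,255,0),(255,255,0),(255,0,255),(0,0,255),(255,128,0),(0,255,255)]
    for i,P in enumerate(polys):
        q=((proj(s,P)-[x0,y0]+.5)*k-.5).round().astype(int)
        cv2.polylines(im,[q],True,cols[i%6],1)
    cv2.imwrite(f"pics/{name}.png",im)
E
python3 - <<'E'
from bench import *
from h import *
S={n:snapshot(n) for n in ["scene","side"]}
Z=dict(tilting_rest=0,rest_hinge=24,rest_stop=12,gauge_low=8,gauge_high=8,gauge_low_nose=8,gauge_low_tail=23,gauge_caddy=0,workpiece=0,table_ledge=None,tape_measure=0,wax_tin=0,screwdriver=0,pencil=0,sanding_block=0)
for t,z in Z.items():
    o=[]
    for n in S:
        r=pinpoint(n,t)[:2]
        for q in r: print(t,n,round(q['score'],2),np.round(q['pixel'],1), np.round(atz(S[n],q['pixel'],z),0) if z is not None else '')
        if r:o.append((S[n],r[0]['pixel']))
    if len(o)==2: print('   tri',tri(o).round(0))
E
```

```text
tilting_rest side 0.89 [308.2 226.8] [468. -20.   0.]
rest_hinge scene 0.78 [312.1 216.5] [467. -47.  24.]
rest_hinge scene 0.36 [299.8 220. ] [485.  -8.  24.]
rest_hinge side 0.58 [311.6 219.4] [462. -28.  24.]
   tri [480. -64.   1.]
rest_stop scene 0.72 [355.1 186. ] [ 465. -300.   12.]
rest_stop scene 0.63 [302.  216.8] [499. -39.  12.]
rest_stop side 0.69 [301.7 216.3] [502. -39.  12.]
   tri [-263. 1161. 1066.]
gauge_low scene 0.84 [212.3 277.1] [523. 327.   8.]
gauge_low side 0.73 [308.9 226.7] [461. -13.   8.]
gauge_low side 0.63 [212.3 300.4] [509. 347.   8.]
   tri [-54. 841. 778.]
gauge_high scene 0.62 [234.  263.5] [516. 251.   8.]
gauge_high side 0.91 [237.2 271.5] [520. 241.   8.]
   tri [597. 165. -98.]
gauge_low_nose side 0.97 [240.2 305.9] [443. 325.   8.]
gauge_low_tail scene 0.67 [182.2 263.6] [610. 354.  23.]
gauge_low_tail side 0.7 [181.3 283.4] [598. 356.  23.]
   tri [518. 419. 123.]
gauge_caddy scene 0.82 [220.6 272.6] [525. 295.   0.]
gauge_caddy side 0.69 [305.4 218.7] [495. -49.   0.]
gauge_caddy side 0.65 [225.6 287.8] [514. 294.   0.]
   tri [-53. 837. 77
[... 539 characters left out ...]
e side 0.42 [227.8 288. ] [509. 292.   0.]
   tri [-79. 855. 812.]
wax_tin scene 0.92 [306.2 271.2] [351. 139.   0.]
wax_tin side 0.63 [318.6 275.7] [343. 136.   0.]
   tri [296. 222.  96.]
screwdriver scene 0.52 [368.1 219.7] [ 340. -177.    0.]
screwdriver side 0.76 [366.1 210.4] [ 360. -182.    0.]
screwdriver side 0.34 [227.2 285.5] [516. 286.  -0.]
   tri [ 449. -414. -184.]
pencil scene 0.75 [271.8 318.6] [316. 329.   0.]
pencil side 0.51 [284.4 335.3] [315. 332.   0.]
   tri [306. 343.  19.]
sanding_block scene 0.96 [292.6 172.2] [ 694. -246.    0.]
sanding_block scene 0.27 [232.7 259. ] [538. 234.   0.]
sanding_block side 0.63 [287.6 167.3] [ 707. -273.    0.]
   tri [523.  -7. 185.]
```

```bash
cat > mv.py <<'E'
from bench import *
from h import *
import sys
# usage: mv.py x y z roll pitch yaw  (TCP target world) -> tool-frame shift
def rel(t,rpy,st=None):
    st=st or sense()
    Rc=R.from_euler('xyz',st['tcp_rot'],degrees=True);Rt=R.from_euler('xyz',rpy,degrees=True)
    return Rc.inv().apply(np.array(t)-st['tool_pos']),(Rc.inv()*Rt).as_rotvec()
if __name__=="__main__":
    a=list(map(float,sys.argv[1:])); d,w=rel(a[:3],a[3:]); st=sense()
    print('d',d.round(1),'w',w.round(4),'deg',np.linalg.norm(w)*57.3,'now',st['tool_pos'].round(1),st['tcp_rot'].round(2),st['ft_force'].round(1),st['time'],st['finger_gap'].round(1),st['joint_pos'].round(0))
E
python3 mv.py 480 -40 460 180 0 10
```

```text
Traceback (most recent call last):
  File "mv.py", line 11, in <module>
    print('d',d.round(1),'w',w.round(4),'deg',np.linalg.norm(w)*57.3,'now',st['tool_pos'].round(1),st['tcp_rot'].round(2),st['ft_force'].round(1),st['time'],st['finger_gap'].round(1),st['joint_pos'].round(0))
                                                                                                                                                             ^^^^^^^^^^^^^^^^^^^^^^
AttributeError: 'float' object has no attribute 'round'
```

```bash
sed -i "s/st\['finger_gap'\].round(1)/round(st['finger_gap'],1)/" mv.py; python3 mv.py 480 -40 460 180 0 10
```

```text
d [ 439.  -401.9  -55.3] w [ 0.     -0.      0.1663] deg 9.527179421783591 now [ 200.6 -565.5  404.7] [180.    -0.    19.53] [-0.4 -0.7  0.3] 1.75 85.8 [-75.   7.  85.   0.  87.  -5.]
```

>>> arm_command([
  {"dx": 439, "dy": -402, "dz": -55, "wz": 0.166, "jaw": 0},
  {"dx": 439, "dy": -402, "dz": -55, "wz": 0.166, "jaw": 0},
  {"dx": 439, "dy": -402, "dz": -55, "wz": 0.166, "jaw": 0},
  {"dx": 439, "dy": -402, "dz": -55, "wz": 0.166, "jaw": 0},
  {"dx": 439, "dy": -402, "dz": -55, "wz": 0.166, "jaw": 0},
  {"dx": 439, "dy": -402, "dz": -55, "wz": 0.166, "jaw": 0},
  {"dx": 439, "dy": -402, "dz": -55, "wz": 0.166, "jaw": 0},
  {"dx": 439, "dy": -402, "dz": -55, "wz": 0.166, "jaw": 0},
  {"dx": 439, "dy": -402, "dz": -55, "wz": 0.166, "jaw": 0},
  {"dx": 439, "dy": -402, "dz": -55, "wz": 0.166, "jaw": 0},
  {"dx": 439, "dy": -402, "dz": -55, "wz": 0.166, "jaw": 0},
  {"dx": 439, "dy": -402, "dz": -55, "wz": 0.166, "jaw": 0},
])

```text
invalid input
```

>>> arm_command([
  {"jaw": 0, "dx": 439, "dy": -402, "dz": -55, "wx": 0, "wy": 0, "wz": 0.166},
], squeeze=40)

```text
time: 1.85
tool_pos: [222.0, -523.7, 406.9]
tcp_rot: [-179.9, 0.1, 10.8]
ft_force: [1.7, 0.8, 0.5]
finger_gap: 85.5
```

```bash
python3 mv.py 480 -40 460 180 0 10
```

```text
d [ 343.8 -427.   -52.7] w [-0.0023  0.0017  0.0137] deg 0.8003008633765623 now [ 222.  -523.7  406.9] [-1.7987e+02  1.0000e-01  1.0780e+01] [1.7 0.8 0.5] 1.85 85.5 [-72.   3.  90.  -0.  87.   7.]
```

>>> arm_command([
  {"jaw": 0, "dx": 344, "dy": -427, "dz": -53, "wx": 0, "wy": 0, "wz": 0.014},
  {"jaw": 0, "dx": 344, "dy": -427, "dz": -53, "wx": 0, "wy": 0, "wz": 0.014},
  {"jaw": 0, "dx": 344, "dy": -427, "dz": -53, "wx": 0, "wy": 0, "wz": 0.014},
  {"jaw": 0, "dx": 344, "dy": -427, "dz": -53, "wx": 0, "wy": 0, "wz": 0.014},
  {"jaw": 0, "dx": 344, "dy": -427, "dz": -53, "wx": 0, "wy": 0, "wz": 0.014},
  {"jaw": 0, "dx": 344, "dy": -427, "dz": -53, "wx": 0, "wy": 0, "wz": 0.014},
  {"jaw": 0, "dx": 344, "dy": -427, "dz": -53, "wx": 0, "wy": 0, "wz": 0.014},
  {"jaw": 0, "dx": 344, "dy": -427, "dz": -53, "wx": 0, "wy": 0, "wz": 0.014},
  {"jaw": 0, "dx": 344, "dy": -427, "dz": -53, "wx": 0, "wy": 0, "wz": 0.014},
  {"jaw": 0, "dx": 344, "dy": -427, "dz": -53, "wx": 0, "wy": 0, "wz": 0.014},
  {"jaw": 0, "dx": 344, "dy": -427, "dz": -53, "wx": 0, "wy": 0, "wz": 0.014},
  {"jaw": 0, "dx": 344, "dy": -427, "dz": -53, "wx": 0, "wy": 0, "wz": 0.014},
])

```text
time: 3.05
tool_pos: [482.2, -32.1, 463.1]
tcp_rot: [-179.9, -0.1, 10.5]
ft_force: [-0.3, -0.4, 0.8]
finger_gap: 85.6
```

Run:
```python
from bench import *
from h import *
S={}
for n in ["side","wrist"]:
    S[n]=snapshot(n);save(n+"1",S[n])
import pickle;pickle.dump(S,open('v1.pkl','wb'))
s=S['wrist'];print(sense()['tool_pos'],s['extrinsics'].round(3))
for t,z in dict(tilting_rest=0,rest_hinge=24,rest_stop=12,table_ledge=45,gauge_low=8,gauge_low_nose=8,gauge_caddy=0,workpiece=0).items():
    for q in pinpoint("wrist",t)[:2]: print(t,round(q['score'],2),np.round(q['pixel'],1),atz(s,q['pixel'],z).round(0))
```

```text
[481.0127311  -35.73639127 462.33202869] [[ 1.82000e-01  9.37000e-01  2.97000e-01  5.58237e+02]
 [-9.83000e-01  1.74000e-01  5.50000e-02 -1.95860e+01]
 [-0.00000e+00 -3.03000e-01  9.53000e-01  4.32456e+02]
 [ 0.00000e+00  0.00000e+00  0.00000e+00  1.00000e+00]]
tilting_rest 0.77 [274.3 182.8] [465. -30.   0.]
tilting_rest 0.39 [ 1.7 32.9] [609. 382.   0.]
rest_hinge 0.7 [273.4 183.3] [470. -28.  24.]
rest_stop 0.9 [277.4 162.1] [498. -29.  12.]
table_ledge 0.95 [280.4 192.2] [464. -39.  45.]
gauge_low 0.64 [ 22.6 109.4] [509. 346.   8.]
gauge_low_nose 0.63 [278.7 162.4] [498. -31.   8.]
gauge_low_nose 0.59 [ 35.1 156.8] [443. 329.   8.]
workpiece 0.57 [467.9 199.6] [ 495. -331.    0.]
```

View pics/wrist1.png

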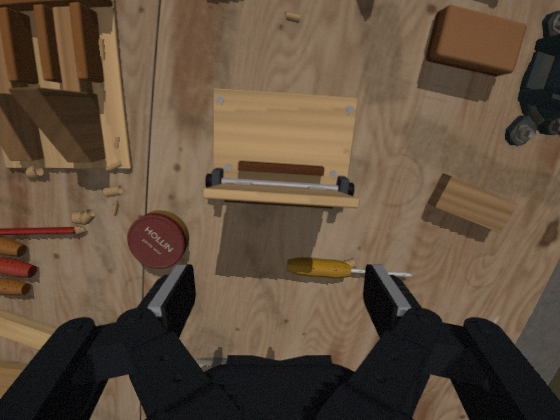

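The wrist view shows the base board's far edge from (216,90) to (356,95), the stop strip from (238,162) to (323,173), and the table edge-on around (205–357,195). The offcut is near (473,202) and the caddy is at the left. I'll zoom in for a model fit.

Run:
```python
import cv2
im=cv2.imread('pics/wrist1.png')
cv2.imwrite('pics/w1a.png',cv2.resize(im[80:215,195:365],None,fx=4.5,fy=4.4,interpolation=cv2.INTER_CUBIC))
cv2.imwrite('pics/w1b.png',cv2.resize(im[160:250,420:530],None,fx=6,fy=6,interpolation=cv2.INTER_CUBIC))
```

```text
(no output)
```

View pics/w1a.png

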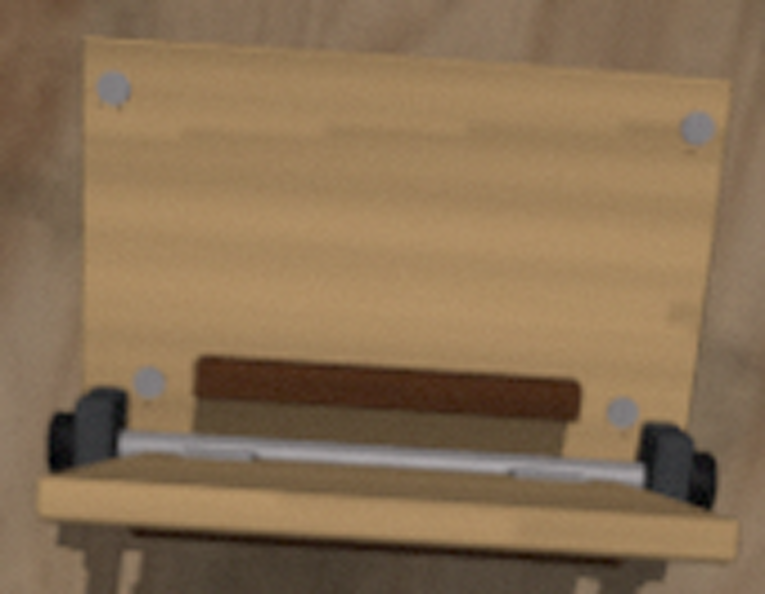

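View pics/w1b.png

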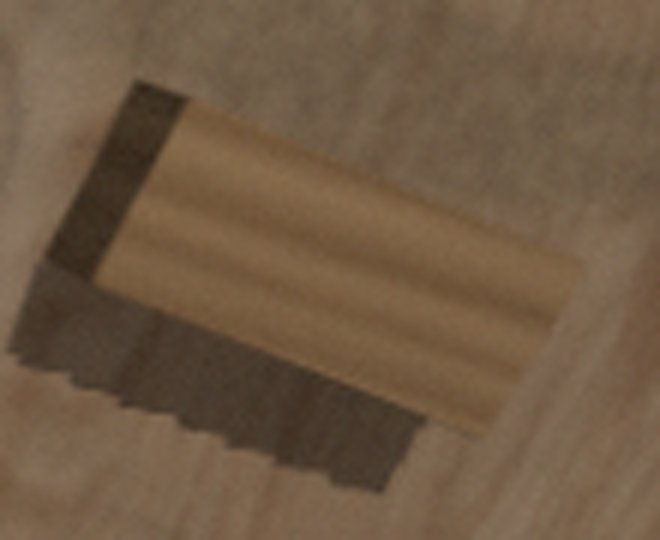

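```bash
cat > fitrest.py <<'E'
from h import *
import pickle
S=pickle.load(open('v1.pkl','rb'));s=S['wrist']
def world(p,P,t): 
    x,y,yaw=p[:3];M=R.from_euler('z',yaw,degrees=True).as_matrix();return np.array(P,float)@M.T+[x,y,0]
def tab(th,r,y,n): return [r*np.cos(th)-n*np.sin(th),y,24+r*np.sin(th)+n*np.cos(th)]
px=np.array([(87,38),(729,82),(198,356),(580,380),(40,476),(738,519),(38,515),(736,558)],float)
px=px/[4.5,4.4]+[195,80]
def pts(p):
    th=p[3];P=[(125,98,12),(125,-98,12),(30,60,12),(30,-60,12),tab(th,140,75,0),tab(th,140,-75,0),tab(th,140,75,10),tab(th,140,-75,10)]
    return world(p,P,0)
f=lambda p:(proj(s,pts(p))-px).ravel()
r=least_squares(f,[468,-30,5,1.4]);print(r.x.round(3),f(r.x).reshape(-1,2).round(1))
p=r.x;th=p[3]
polys=[world(p,[(125,98,12),(125,-98,12),(-30,-98,12),(-30,98,12)],0),world(p,[(30,60,12),(30,-60,12),(30,-60,27),(30,60,27)],0),world(p,[tab(th,a,b,c) for a,b,c in [(140,75,0),(140,-75,0),(140,-75,10),(140,75,10)]],0)]
draw(s,polys,'fit_w1',(180,60,380,220),4)
draw(S['side'],polys,'fit_s1',(240,130,360,260),5)
# offcut
q=np.array([(188,97),(583,264),(472,436),(94,287)],float)/6+[420,160]
Wp=np.array([atz(s,a,26) for a in q]);print(Wp.round(1));e=lambda a,b:np.linalg.norm(Wp[a]-Wp[b]).round(1)
print(e(0,1),e(1,2),e(2,3),e(3,0),Wp.mean(0).round(1))
d=(Wp[1]-Wp[0]+Wp[2]-Wp[3]);print('dir',np.degrees(np.arctan2(d[1],d[0])))
d=(Wp[0]-Wp[3]+Wp[1]-Wp[2]);print('dir short',np.degrees(np.arctan2(d[1],d[0])))
E
python3 fitrest.py
```

```text
[467.298 -37.889   6.752   1.389] [[-1.3 -0.1]
 [ 1.3  0.1]
 [ 0.3  0.1]
 [-0.9  0.1]
 [-0.9 -0.9]
 [ 1.4 -0.6]
 [-0.9  0.8]
 [ 0.9  0.9]]
[[ 527.2 -275.4   26. ]
 [ 507.  -392.2   26. ]
 [ 458.3 -381.8   26. ]
 [ 477.9 -268.6   26. ]]
118.6 49.8 114.9 49.7 [ 492.6 -329.5   26. ]
dir -99.79587611229827
dir short -9.932387478403093
```

View pics/fit_w1.png

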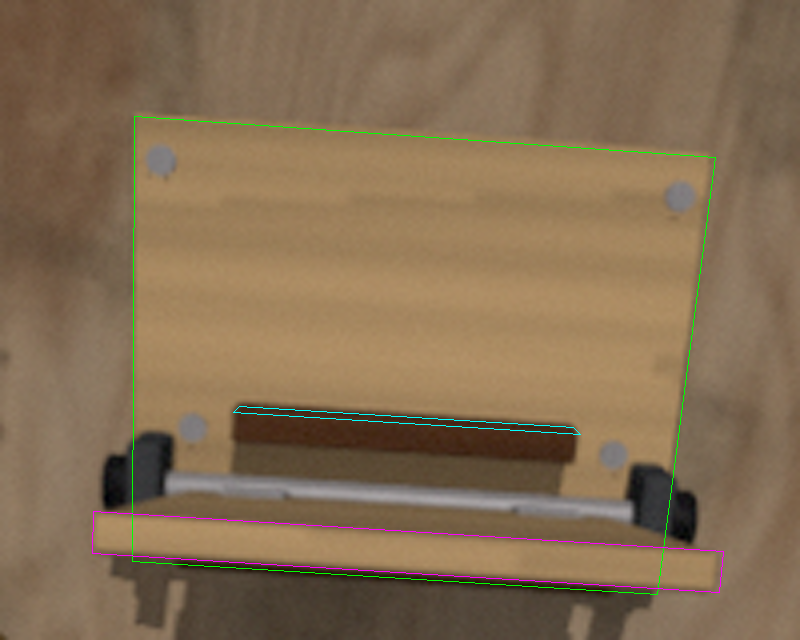

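View pics/fit_s1.png

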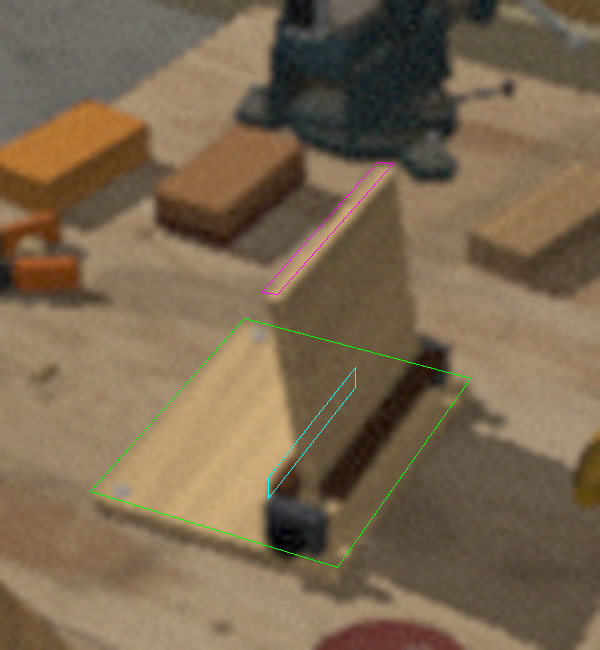

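```bash
python3 mv.py 470 270 470 180 0 10
```

```text
d [  43.3 -305.1   -7.7] w [ 0.0001 -0.0001  0.0005] deg 0.02743600529067338 now [480.5 -38.  462.3] [ 1.7999e+02 -1.0000e-02  1.0030e+01] [-1.4  0.2 -0.5] 3.55 85.5 [-11. -12.  98.  -0.  94.  69.]
```

The rest fit is good: origin (467,-38), yaw 6.75°, table at 1.39 rad. Next I'll look at the caddy.

>>> arm_command([
  {"jaw": 0, "dx": 43, "dy": -305, "dz": -8, "wx": 0, "wy": 0, "wz": 0},
  {"jaw": 0, "dx": 43, "dy": -305, "dz": -8, "wx": 0, "wy": 0, "wz": 0},
  {"jaw": 0, "dx": 43, "dy": -305, "dz": -8, "wx": 0, "wy": 0, "wz": 0},
  {"jaw": 0, "dx": 43, "dy": -305, "dz": -8, "wx": 0, "wy": 0, "wz": 0},
  {"jaw": 0, "dx": 43, "dy": -305, "dz": -8, "wx": 0, "wy": 0, "wz": 0},
  {"jaw": 0, "dx": 43, "dy": -305, "dz": -8, "wx": 0, "wy": 0, "wz": 0},
  {"jaw": 0, "dx": 43, "dy": -305, "dz": -8, "wx": 0, "wy": 0, "wz": 0},
  {"jaw": 0, "dx": 43, "dy": -305, "dz": -8, "wx": 0, "wy": 0, "wz": 0},
  {"jaw": 0, "dx": 43, "dy": -305, "dz": -8, "wx": 0, "wy": 0, "wz": 0},
])

```text
time: 4.45
tool_pos: [469.6, 269.8, 470.1]
tcp_rot: [180.0, 0.0, 10.1]
ft_force: [0.2, -0.3, 0.2]
finger_gap: 85.3
```

Run:
```python
from bench import *
from h import *
import pickle
s=snapshot("wrist");save("wrist2",s);pickle.dump(s,open('v2.pkl','wb'))
print(sense()['tool_pos'],sense()['qd'].round(1))
for t,z in dict(gauge_low=8,gauge_low_nose=8,gauge_low_tail=23,gauge_high=8,gauge_caddy=0).items():
    for q in pinpoint("wrist",t)[:2]: print(t,round(q['score'],2),np.round(q['pixel'],1),atz(s,q['pixel'],z).round(0))
```

```text
[469.76742137 269.39007426 470.22700242] [-0.6 -0.4  0.1  0.1 -0.   0.2]
gauge_low 0.91 [234.1 135.1] [512. 342.   8.]
gauge_low_nose 0.88 [236.8 186. ] [439. 328.   8.]
gauge_low_tail 0.76 [231.1  60.3] [607. 357.  23.]
gauge_high 0.62 [474.8 209.8] [467. -45.   8.]
gauge_high 0.56 [299.5 136.8] [526. 250.   8.]
gauge_caddy 0.87 [267.  134.4] [520. 296.   0.]
```

View pics/wrist2.png

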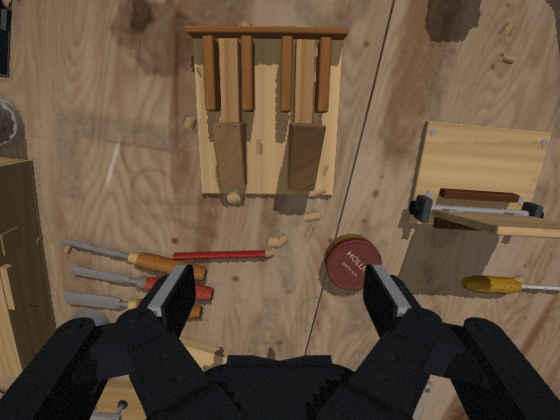

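The wrist view shows the low gauge, on the left: body from (215,190) to (245,122), tail up to y≈38. The high gauge is on the right at (305,155). The caddy spans (190–348, 27–195).

```bash
python3 - <<'E'
import cv2
im=cv2.imread('pics/wrist2.png')
cv2.imwrite('pics/w2a.png',cv2.resize(im[25:200,180:355],None,fx=4,fy=4,interpolation=cv2.INTER_CUBIC)[:600] if 0 else cv2.resize(im[25:200,180:355],None,fx=3.4,fy=3.4,interpolation=cv2.INTER_CUBIC))
E
cat > fitc.py <<'E'
from h import *
import pickle
s=pickle.load(open('v2.pkl','rb'))
def W(p,P): return np.array(P,float)@R.from_euler('z',p[2],degrees=True).as_matrix().T+[p[0],p[1],0]
def gauge(p,z0,hn,hh):
    b=[W(p,[(-70,18,z0+hn),(-70,-18,z0+hn),(20,-18,z0+hh),(20,18,z0+hh)]),W(p,[(20,12,z0+30),(20,-12,z0+30),(121,-12,z0+30),(121,12,z0+30)]),W(p,[(-70,18,z0),(-70,-18,z0),(-70,-18,z0+hn),(-70,18,z0+hn)])]
    return b
def cad(p): return [W(p,[(-85,100,8),(-85,-100,8),(140,-100,8),(140,100,8)])]
def off(p,y): 
    q=W(p,[(0,y,0)])[0];return [q[0],q[1],p[2]]
if __name__=='__main__':
    import sys
    p=list(map(float,sys.argv[1:4]))
    draw(s,cad(p)+gauge(off(p,48),8,26,68)+gauge(off(p,-48),8,37,113),'fit_w2',(180,15,355,205),3.2)
E
python3 fitc.py 520 296 10
```

```text
(no output)
```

View pics/fit_w2.png

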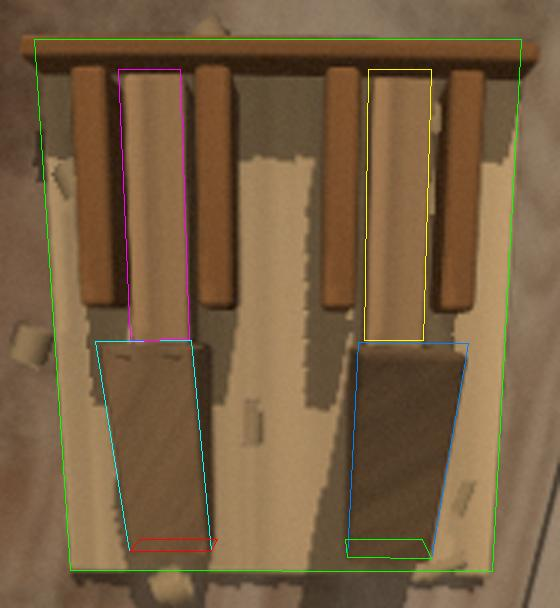

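View pics/w2a.png

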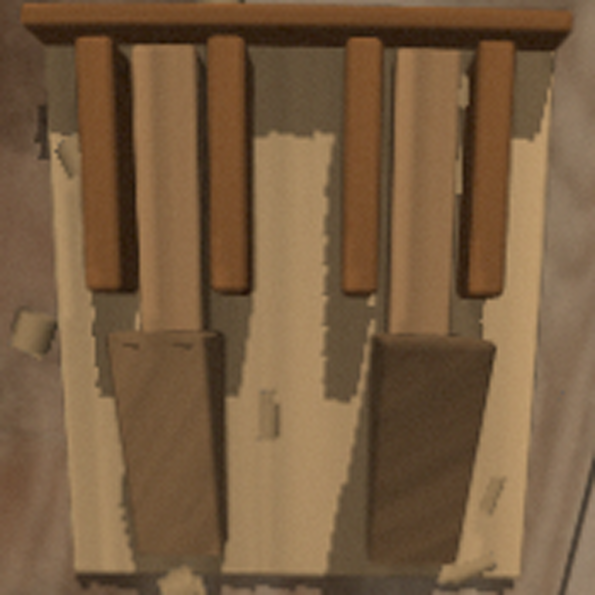

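```bash
python3 fitc.py 518.3 294.2 10; python3 mv.py 515.5 342.5 300 180 0 10
```

```text
d [ 57.7 -63.7 170.5] w [-0.     -0.0003  0.0005] deg 0.034206198541661736 now [469.7 269.7 470.5] [-1.800e+02 -2.000e-02  1.003e+01] [ 1.3  0.3 -0.1] 4.75 85.5 [ 24.  -3.  89.  -0.  94. 104.]
```

View pics/fit_w2.png

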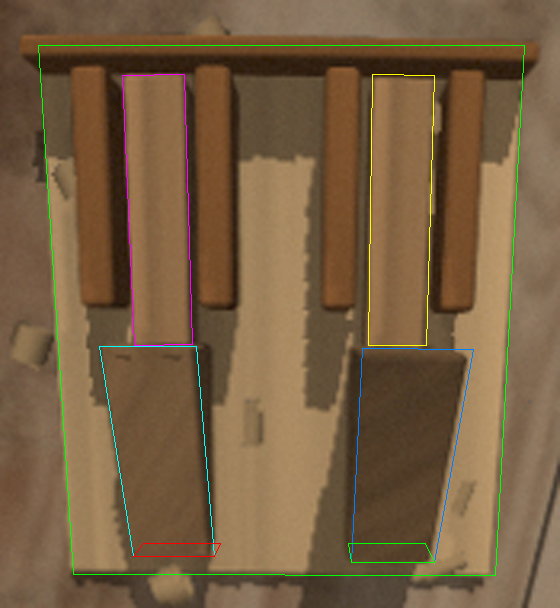

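>>> arm_command([
  {"jaw": 0, "dx": 58, "dy": -64, "dz": 60, "wx": 0, "wy": 0, "wz": 0},
  {"jaw": 0, "dx": 58, "dy": -64, "dz": 110, "wx": 0, "wy": 0, "wz": 0},
  {"jaw": 0, "dx": 58, "dy": -64, "dz": 160, "wx": 0, "wy": 0, "wz": 0},
  {"jaw": 0, "dx": 58, "dy": -64, "dz": 190, "wx": 0, "wy": 0, "wz": 0},
  {"jaw": 0, "dx": 58, "dy": -64, "dz": 190, "wx": 0, "wy": 0, "wz": 0},
])

```text
time: 5.25
tool_pos: [513.7, 342.9, 273.8]
tcp_rot: [179.8, 0.5, 10.1]
ft_force: [-0.4, -1.1, -0.5]
finger_gap: 85.4
```

```bash
python3 - <<'E'
from bench import *
from h import *
from fitc import *
import h
s=snapshot("wrist");save("wrist3",s)
p=[510,341.5,10]
draw(s,gauge(p,8,26,68)+gauge(off(p,-96),8,37,113),'fit_w3')
for t,z in dict(gauge_low=8,gauge_low_nose=8).items():
    for q in pinpoint("wrist",t)[:1]: print(t,round(q['score'],2),np.round(q['pixel'],1),atz(s,q['pixel'],z).round(0))
E
python3 mv.py 515 342.5 205 180 0 10
```

```text
gauge_low 0.65 [277.8 214.9] [511. 343.   8.]
gauge_low_nose 0.6 [279.4 292.3] [437. 328.   8.]
d [ 0.3  0.7 73.6] w [0.0013 0.0037 0.0017] deg 0.24512538378892904 now [514.8 343.3 278.6] [179.93   0.21  10.1 ] [ 0.8 -0.2  1.3] 5.4 85.5 [ 29.  16.  90.  -0.  75. 109.]
```

View pics/fit_w3.png

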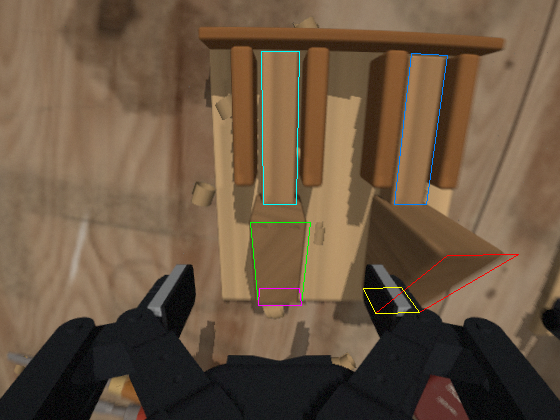

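The overlay sits on the low gauge, at (278,260) between the pads, so I'll descend and grip.

>>> arm_command([
  {"jaw": 0, "dx": 0, "dy": 1, "dz": 40, "wx": 0, "wy": 0.003, "wz": 0},
  {"jaw": 0, "dx": 0, "dy": 1, "dz": 74, "wx": 0, "wy": 0.003, "wz": 0},
  {"jaw": 0, "dx": 0, "dy": 1, "dz": 74, "wx": 0, "wy": 0.003, "wz": 0},
  {"jaw": 0, "dx": 0, "dy": 1, "dz": 74, "wx": 0, "wy": 0.003, "wz": 0},
  {"jaw": 1, "dx": 0, "dy": 1, "dz": 74, "wx": 0, "wy": 0.003, "wz": 0},
  {"jaw": 1, "dx": 0, "dy": 1, "dz": 74, "wx": 0, "wy": 0.003, "wz": 0},
  {"jaw": 1, "dx": 0, "dy": 1, "dz": 74, "wx": 0, "wy": 0.003, "wz": 0},
  {"jaw": 1, "dx": 0, "dy": 1, "dz": 74, "wx": 0, "wy": 0.003, "wz": 0},
  {"jaw": 1, "dx": 0, "dy": 1, "dz": 74, "wx": 0, "wy": 0.003, "wz": 0},
  {"jaw": 1, "dx": 0, "dy": 1, "dz": 74, "wx": 0, "wy": 0.003, "wz": 0},
], squeeze=40)

```text
time: 6.4
tool_pos: [516.0, 343.5, 208.0]
tcp_rot: [-179.9, -0.3, 10.1]
ft_force: [-1.1, 0.7, 6.7]
finger_gap: 35.3
```

```bash
python3 mv.py 515 342.5 205 180 0 10
```

```text
d [-1.2  0.8  3. ] w [-0.0009 -0.0054  0.0024] deg 0.34128915238554663 now [516.  343.5 208. ] [-179.95   -0.31   10.14] [-1.1  0.7  6.7] 6.4 35.3 [ 29.  20.  92.  -0.  68. 109.]
```

Gripped at 35.3 mm. Lifting straight up now.

>>> arm_command([
  {"jaw": 1, "dx": 0, "dy": 0, "dz": -30, "wx": 0, "wy": 0, "wz": 0},
  {"jaw": 1, "dx": 0, "dy": 0, "dz": -70, "wx": 0, "wy": 0, "wz": 0},
  {"jaw": 1, "dx": 0, "dy": 0, "dz": -110, "wx": 0, "wy": 0, "wz": 0},
  {"jaw": 1, "dx": 0, "dy": 0, "dz": -150, "wx": 0, "wy": 0, "wz": 0},
  {"jaw": 1, "dx": 0, "dy": 0, "dz": -150, "wx": 0, "wy": 0, "wz": 0},
  {"jaw": 1, "dx": 0, "dy": 0, "dz": -150, "wx": 0, "wy": 0, "wz": 0},
])

```text
time: 7.0
tool_pos: [515.1, 343.0, 357.4]
tcp_rot: [-180.0, -0.3, 10.1]
ft_force: [-0.2, 0.2, -4.3]
finger_gap: 35.4
```

```bash
python3 - <<'E'
from bench import *
from h import *
s=snapshot("wrist");save("wrist4",s)
s=snapshot("side");save("side4",s)
E
python3 mv.py 601.4 -22 355 180 0 6.75
```

```text
d [ 21.6 374.2  -0.5] w [0.0011 0.0002 0.059 ] deg 3.383470214373363 now [514.3 342.6 354.1] [1.7993e+02 1.0000e-02 1.0130e+01] [-0.   0.6 -2.5] 7.1 35.6 [ 29.  12.  86.  -0.  82. 109.]
```

View pics/wrist4.png

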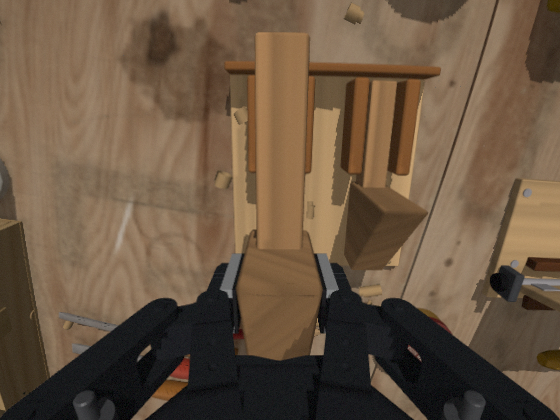

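View pics/side4.png

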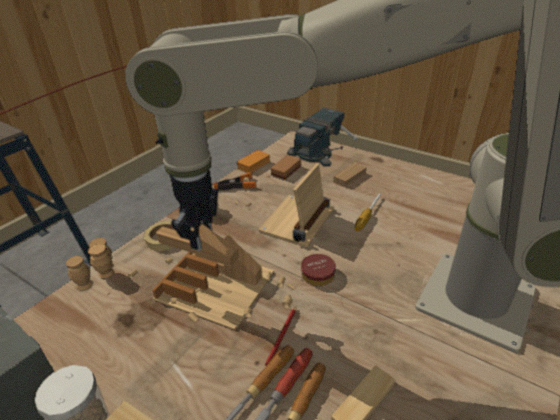

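>>> arm_command([
  {"jaw": 1, "dx": 35, "dy": 374, "dz": 0, "wx": 0.001, "wy": 0, "wz": 0.059},
  {"jaw": 1, "dx": 35, "dy": 374, "dz": 0, "wx": 0.001, "wy": 0, "wz": 0.059},
  {"jaw": 1, "dx": 35, "dy": 374, "dz": 0, "wx": 0.001, "wy": 0, "wz": 0.059},
  {"jaw": 1, "dx": 35, "dy": 374, "dz": 0, "wx": 0.001, "wy": 0, "wz": 0.059},
  {"jaw": 1, "dx": 35, "dy": 374, "dz": 0, "wx": 0.001, "wy": 0, "wz": 0.059},
  {"jaw": 1, "dx": 35, "dy": 374, "dz": 0, "wx": 0.001, "wy": 0, "wz": 0.059},
  {"jaw": 1, "dx": 35, "dy": 374, "dz": 0, "wx": 0.001, "wy": 0, "wz": 0.059},
  {"jaw": 1, "dx": 35, "dy": 374, "dz": 0, "wx": 0.001, "wy": 0, "wz": 0.059},
  {"jaw": 1, "dx": 35, "dy": 374, "dz": 0, "wx": 0.001, "wy": 0, "wz": 0.059},
  {"jaw": 1, "dx": 35, "dy": 374, "dz": 0, "wx": 0.001, "wy": 0, "wz": 0.059},
  {"jaw": 1, "dx": 35, "dy": 374, "dz": 0, "wx": 0.001, "wy": 0, "wz": 0.059},
])

```text
time: 8.2
tool_pos: [614.7, -18.1, 354.8]
tcp_rot: [-179.9, -0.0, 6.8]
ft_force: [0.4, 0.1, -2.5]
finger_gap: 35.8
```

```bash
cat > chk.py <<'E'
from bench import *
from h import *
import fitc,sys
REST=[467.3,-37.9,6.75]
def rest_polys(th): 
    tab=lambda r,y,n:[r*np.cos(th)-n*np.sin(th),y,24+r*np.sin(th)+n*np.cos(th)]
    return [fitc.W(REST,[(125,98,12),(125,-98,12),(-30,-98,12),(-30,98,12)]),fitc.W(REST,[(30,60,12),(30,-60,12),(30,-60,27),(30,60,27)]),fitc.W(REST,[tab(140,75,0),tab(140,-75,0),tab(140,-75,10),tab(140,75,10)])]
def held(grip=5,drop=200):
    st=sense();Rt=R.from_euler('xyz',st['tcp_rot'],degrees=True)
    q=st['tool_pos'];yaw=st['tcp_rot'][2]
    a=np.radians(yaw)
    return [q[0]-grip*np.cos(a),q[1]-grip*np.sin(a),yaw],q[2]-drop
def inrest(P):
    a=np.radians(REST[2]);d=np.array(P[:2])-REST[:2];return np.array([d[0]*np.cos(a)+d[1]*np.sin(a),-d[0]*np.sin(a)+d[1]*np.cos(a)])
E
python3 - <<'E'
from chk import *
p,z=held()
for n in ('wrist','side'):
    s=snapshot(n);draw(s,rest_polys(1.389)+fitc.gauge(p,z,26,68),n+'5')
    for q in pinpoint(n,'gauge_low_nose')[:2]+pinpoint(n,'rest_stop')[:1]: print(q)
print(p,z,inrest(p))
E
python3 mv.py 601.4 -22 214 180 0 6.75
```

```text
{'pixel': [287.3, 172.8], 'score': 0.63}
{'pixel': [303.7, 218.4], 'score': 0.84}
[np.float64(609.7198194067199), np.float64(-18.71559743085562), np.float64(6.793785665147468)] 154.79022136717026 [143.68751505   2.31177014]
d [-14.5   2.2 142.4] w [-0.0012 -0.0031  0.0012] deg 0.1999506081970356 now [615.1 -18.3 356.5] [-179.93   -0.18    6.82] [-0.3  0.  -2.4] 8.5 35.4 [-7. 11. 86.  0. 82. 77.]
```

View pics/wrist5.png

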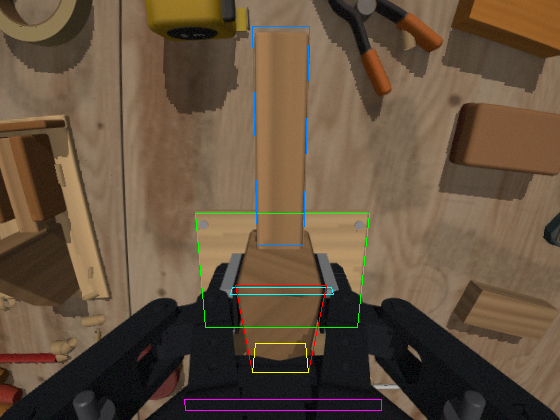

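View pics/side5.png

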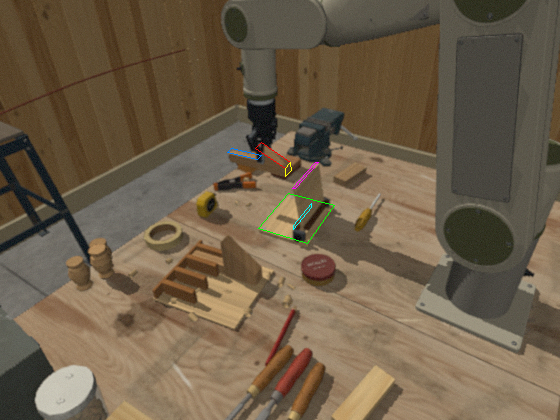

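The wrist overlay matches: the board's far edge is at row 213 and the gauge tail at (255–309, 27). Lowering onto the base in front of the stop.

>>> arm_command([
  {"jaw": 1, "dx": -10, "dy": 2, "dz": 40, "wx": 0, "wy": 0, "wz": 0},
  {"jaw": 1, "dx": -10, "dy": 2, "dz": 80, "wx": 0, "wy": 0, "wz": 0},
  {"jaw": 1, "dx": -10, "dy": 2, "dz": 115, "wx": 0, "wy": 0, "wz": 0},
  {"jaw": 1, "dx": -10, "dy": 2, "dz": 135, "wx": 0, "wy": 0, "wz": 0},
  {"jaw": 1, "dx": -10, "dy": 2, "dz": 138, "wx": 0, "wy": 0, "wz": 0},
  {"jaw": 1, "dx": -10, "dy": 2, "dz": 138, "wx": 0, "wy": 0, "wz": 0},
  {"jaw": 1, "dx": -10, "dy": 2, "dz": 138, "wx": 0, "wy": 0, "wz": 0},
])

```text
time: 9.2
tool_pos: [606.9, -22.0, 220.5]
tcp_rot: [-180.0, -0.3, 6.8]
ft_force: [0.2, 0.5, -2.3]
finger_gap: 35.8
```

```bash
python3 - <<'E'
from chk import *
p,z=held()
for n in ('wrist','side'):
    s=snapshot(n);draw(s,rest_polys(1.389)+fitc.gauge(p,z,26,68),n+'6')
print(p,z,inrest(p))
E
python3 mv.py 571.6 -25.6 212 180 0 6.75
```

```text
[np.float64(601.9292313866259), np.float64(-22.629774451530473), np.float64(6.762405761120964)] 20.46255201821839 [135.49086564  -0.65959016]
d [-35.6  -0.7   8.5] w [-0.0003 -0.0065  0.0001] deg 0.3754166427882757 now [607.  -22.1 220.7] [-179.98   -0.37    6.76] [ 1.1 -0.1 -2.8] 9.3 35.6 [-7. 17. 94.  0. 68. 76.]
```

View pics/wrist6.png

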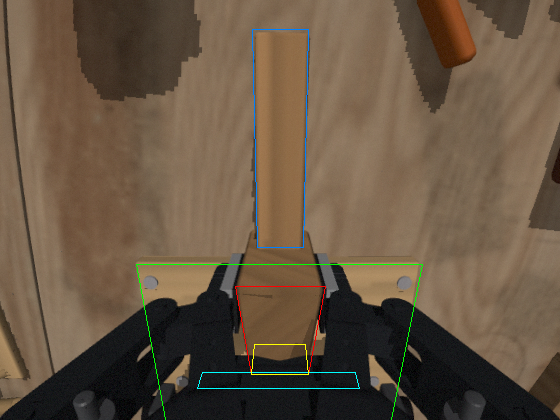

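View pics/side6.png

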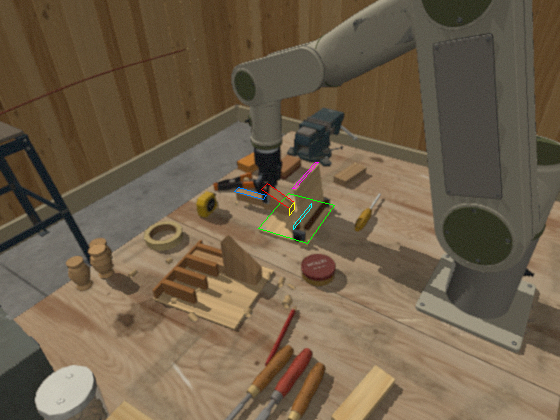

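>>> arm_command([
  {"jaw": 1, "dx": 0, "dy": 0, "dz": 5, "wx": 0, "wy": -0.006, "wz": 0},
  {"jaw": 1, "dx": -12, "dy": 0, "dz": 6, "wx": 0, "wy": -0.006, "wz": 0},
  {"jaw": 1, "dx": -24, "dy": 0, "dz": 6, "wx": 0, "wy": -0.006, "wz": 0},
  {"jaw": 1, "dx": -26, "dy": 0, "dz": 6, "wx": 0, "wy": -0.006, "wz": 0},
  {"jaw": 1, "dx": -26, "dy": 0, "dz": 6, "wx": 0, "wy": -0.006, "wz": 0},
])

```text
time: 9.8
tool_pos: [580.2, -25.1, 212.7]
tcp_rot: [-179.9, 0.1, 6.7]
ft_force: [-0.1, -0.3, -1.5]
finger_gap: 35.6
```

```bash
python3 - <<'E'
from chk import *
p,z=held()
for n in ('scene','side'):
    s=snapshot(n);draw(s,[],n+'7',(230,130,370,270),4)
print(p,z,inrest(p),sense()['ft_force'])
E
python3 mv.py 571.6 -25.6 212 180 0 6.75
```

```text
[np.float64(575.246028241947), np.float64(-25.73418814255546), np.float64(6.739826633114726)] 12.677104939540442 [108.62773356  -0.60621122] [ 0.53475218  0.17356318 -3.21167665]
d [-9.  -0.6  0.7] w [-0.001   0.0021 -0.0001] deg 0.13069243799190816 now [580.6 -25.1 212.7] [-1.7994e+02  1.2000e-01  6.7400e+00] [ 0.5  0.2 -3.2] 9.9 35.3 [-8. 15. 98.  0. 67. 76.]
```

View pics/side7.png

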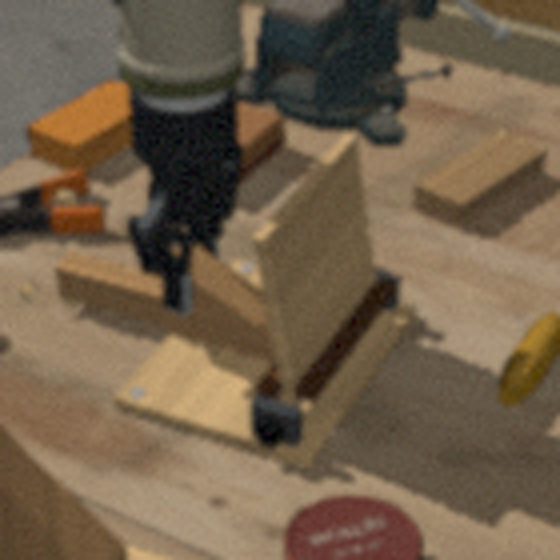

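View pics/scene7.png

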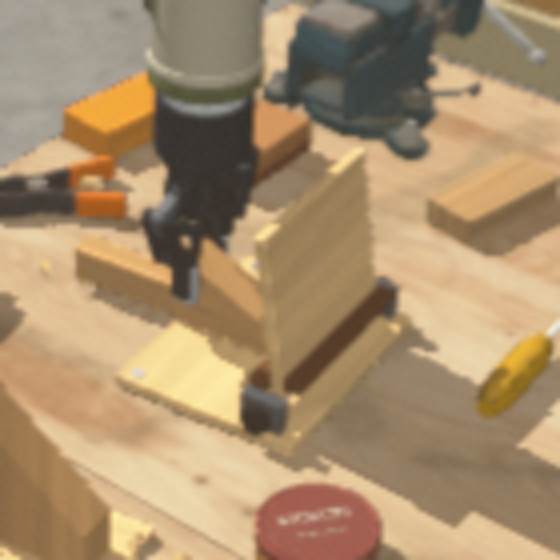

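>>> arm_command([
  {"jaw": 1, "dx": -3, "dy": 0, "dz": 0, "wx": 0, "wy": 0, "wz": 0},
  {"jaw": 1, "dx": -5, "dy": 0, "dz": 0, "wx": 0, "wy": 0, "wz": 0},
  {"jaw": 1, "dx": -5, "dy": 0, "dz": 0, "wx": 0, "wy": 0, "wz": 0},
])

```text
time: 10.2
tool_pos: [575.5, -25.6, 212.7]
tcp_rot: [-179.9, 0.1, 6.8]
ft_force: [3.0, 0.7, -2.4]
finger_gap: 35.6
```

>>> arm_command([
  {"jaw": 1, "dx": -1, "dy": 0, "dz": 0, "wx": 0, "wy": 0, "wz": 0},
  {"jaw": 1, "dx": -2, "dy": 0, "dz": 0, "wx": 0, "wy": 0, "wz": 0},
  {"jaw": 1, "dx": -2, "dy": 0, "dz": 0, "wx": 0, "wy": 0, "wz": 0},
])

```text
time: 10.5
tool_pos: [574.5, -25.7, 213.5]
tcp_rot: [-179.9, -0.1, 6.7]
ft_force: [7.9, 2.9, -1.9]
finger_gap: 35.6
```

The nose touches the stop (8 N). I'll ease off slightly, lower to the board, and check the force.

>>> arm_command([
  {"jaw": 1, "dx": 1, "dy": 0, "dz": 1, "wx": 0, "wy": 0, "wz": 0},
  {"jaw": 1, "dx": 1, "dy": 0, "dz": 2, "wx": 0, "wy": 0, "wz": 0},
  {"jaw": 1, "dx": 1, "dy": 0, "dz": 2, "wx": 0, "wy": 0, "wz": 0},
])

```text
time: 10.8
tool_pos: [575.1, -25.7, 212.0]
tcp_rot: [-179.9, 0.0, 6.8]
ft_force: [1.5, 2.3, 7.1]
finger_gap: 35.2
```

>>> arm_command([
  {"jaw": 0.3, "dx": 0, "dy": 0, "dz": 0, "wx": 0, "wy": 0, "wz": 0},
  {"jaw": 0, "dx": 0, "dy": 0, "dz": 0, "wx": 0, "wy": 0, "wz": 0},
  {"jaw": 0, "dx": 0, "dy": 0, "dz": 0, "wx": 0, "wy": 0, "wz": 0},
  {"jaw": 0, "dx": 0, "dy": 0, "dz": 0, "wx": 0, "wy": 0, "wz": 0},
  {"jaw": 0, "dx": 0, "dy": 0, "dz": -20, "wx": 0, "wy": 0, "wz": 0},
  {"jaw": 0, "dx": 0, "dy": 0, "dz": -60, "wx": 0, "wy": 0, "wz": 0},
  {"jaw": 0, "dx": 0, "dy": 0, "dz": -110, "wx": 0, "wy": 0, "wz": 0},
  {"jaw": 0, "dx": 0, "dy": 0, "dz": -150, "wx": 0, "wy": 0, "wz": 0},
  {"jaw": 0, "dx": 0, "dy": 0, "dz": -150, "wx": 0, "wy": 0, "wz": 0},
])

```text
time: 11.7
tool_pos: [576.5, -26.2, 368.2]
tcp_rot: [179.9, -0.5, 6.7]
ft_force: [0.9, -0.3, 0.3]
finger_gap: 85.6
```

Run:
```python
from chk import *
import chk
chk.REST[:]=[470.3,-37.5,6.75]
p=[570.1,-26.2,6.75]
s=snapshot('wrist');draw(s,rest_polys(1.389)+fitc.gauge(p,12,26,68),'wrist8')
import cv2;save('wrist8r',s)
s=snapshot('side');draw(s,[],'side8',(230,130,370,270),4)
print(inrest(p),sense()['tool_pos'],sense()['tcp_rot'])
```

```text
[100.4364046  -0.5085587] [574.94775818 -26.00763202 361.73831096] [-1.79976498e+02  1.63003034e-02  6.74871361e+00]
```

View pics/wrist8.png

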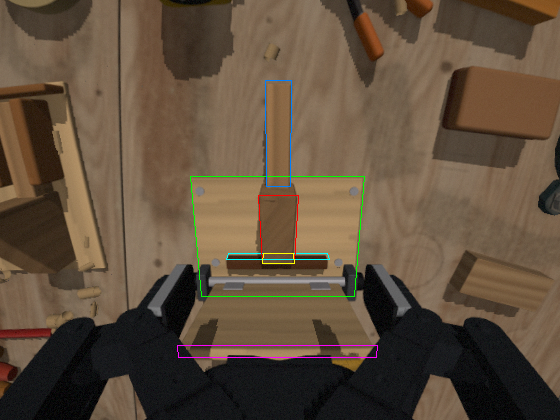

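View pics/side8.png

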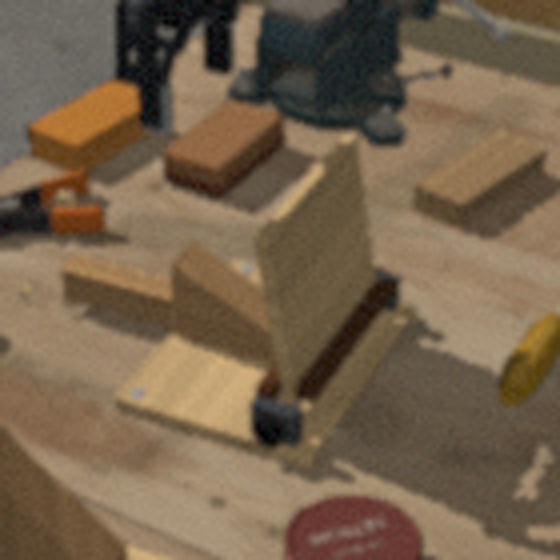

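```bash
python3 - <<'E'
import cv2
im=cv2.imread('pics/wrist8r.png')
cv2.imwrite('pics/w8z.png',cv2.resize(im[170:300,190:370],None,fx=4.4,fy=4.4,interpolation=cv2.INTER_CUBIC))
E
python3 mv.py 470 -37 420 180 0 6.75
```

```text
d [-105.5   -1.4  -58.2] w [-0.0004  0.0003 -0.    ] deg 0.028632852706257345 now [574.9 -26.  361.7] [-1.7998e+02  2.0000e-02  6.7500e+00] [-0.1  0.2 -0.7] 11.8 85.2 [-8.  5. 92.  0. 83. 76.]
```

View pics/w8z.png

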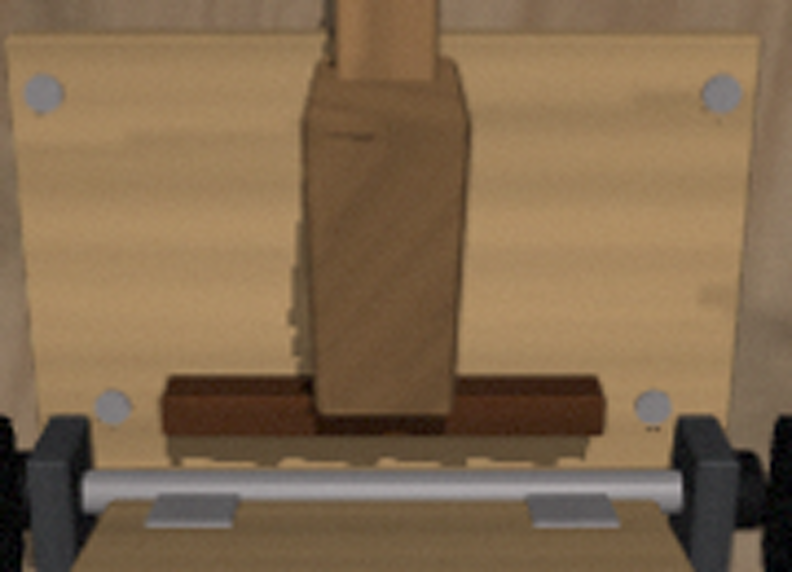

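The gauge is home, square and centred: the nose is at (385,410) in the zoom, against the strip. Next, with the jaws shut, I'll go behind the table.

>>> arm_command([
  {"jaw": 1, "dx": -20, "dy": -1, "dz": -20, "wx": 0, "wy": 0, "wz": 0},
  {"jaw": 1, "dx": -60, "dy": -1, "dz": -25, "wx": 0, "wy": 0, "wz": 0},
  {"jaw": 1, "dx": -105, "dy": -1, "dz": -25, "wx": 0, "wy": 0, "wz": 0},
  {"jaw": 1, "dx": -137, "dy": -1, "dz": -25, "wx": 0, "wy": 0, "wz": 0},
  {"jaw": 1, "dx": -137, "dy": -1, "dz": 0, "wx": 0, "wy": 0, "wz": 0},
  {"jaw": 1, "dx": -137, "dy": -1, "dz": 40, "wx": 0, "wy": 0, "wz": 0},
  {"jaw": 1, "dx": -137, "dy": -1, "dz": 50, "wx": 0, "wy": 0, "wz": 0},
  {"jaw": 1, "dx": -137, "dy": -1, "dz": 50, "wx": 0, "wy": 0, "wz": 0},
  {"jaw": 1, "dx": -137, "dy": -1, "dz": 50, "wx": 0, "wy": 0, "wz": 0},
])

```text
time: 12.7
tool_pos: [438.5, -41.0, 311.2]
tcp_rot: [-179.9, 0.2, 6.8]
ft_force: [1.0, -0.0, 0.7]
finger_gap: -0.3
```

```bash
cat > press.py <<'E'
from chk import *
import chk,sys
chk.REST[:]=[470.3,-37.5,6.75]
# list tool-frame shifts for edge following arc
r=float(sys.argv[1]);ths=list(map(float,sys.argv[2].split(',')))
st=sense();p=inrest(st['tool_pos'])
print('rest pos',p.round(1),'z',st['tool_pos'][2].round(1),'tip z',(st['tool_pos'][2]-173).round(1),st['ft_force'].round(1))
for t in ths:
    x=r*np.cos(t)-10*np.sin(t)-11;z=24+r*np.sin(t)+10*np.cos(t)+173
    print(t,'dx %.1f dz %.1f'%(x-p[0],st['tool_pos'][2]-z))
E
python3 press.py 115 1.389,1.3,1.2,1.1,1.0,.9,.8,.7,.6,.55,.5,.45,.436
python3 - <<'E'
from chk import *
s=snapshot('side');draw(s,[],'side9',(210,80,370,240),4)
print(sense()['tcp_rot'])
E
```

```text
rest pos [-32.    0.2] z 311.2 tip z 138.2 [ 1.  -0.   0.7]
1.389 dx 31.9 dz -0.8
1.3 dx 42.1 dz 0.7
1.2 dx 53.3 dz 3.3
1.1 dx 64.2 dz 7.1
1.0 dx 74.7 dz 12.0
0.9 dx 84.6 dz 17.9
0.8 dx 93.9 dz 24.7
0.7 dx 102.5 dz 32.4
0.6 dx 110.2 dz 41.0
0.55 dx 113.8 dz 45.5
0.5 dx 117.1 dz 50.2
0.45 dx 120.2 dz 55.1
0.436 dx 121.0 dz 56.5
[-1.79954631e+02  1.16203228e-01  6.75828926e+00]
```

View pics/side9.png

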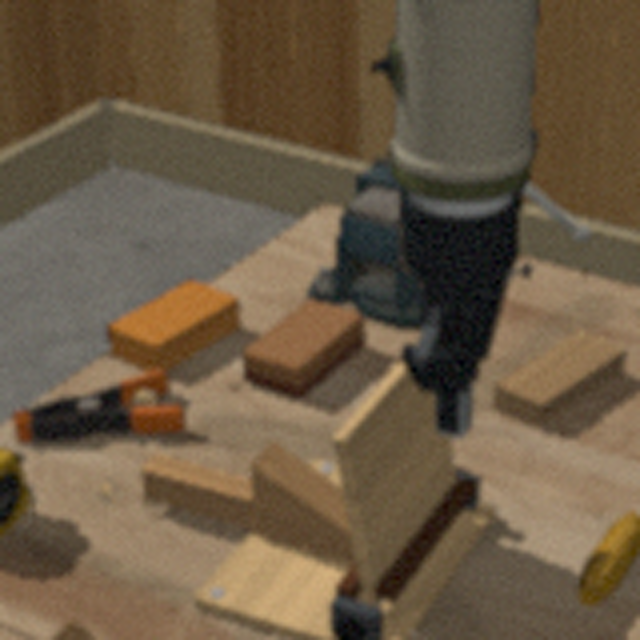

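>>> arm_command([
  {"jaw": 1, "dx": 18, "dy": 0, "dz": -1, "wx": 0, "wy": 0, "wz": 0},
  {"jaw": 1, "dx": 30, "dy": 0, "dz": -1, "wx": 0, "wy": 0, "wz": 0},
  {"jaw": 1, "dx": 42, "dy": 0, "dz": 1, "wx": 0, "wy": 0, "wz": 0},
  {"jaw": 1, "dx": 53, "dy": 0, "dz": 3, "wx": 0, "wy": 0, "wz": 0},
  {"jaw": 1, "dx": 64, "dy": 0, "dz": 7, "wx": 0, "wy": 0, "wz": 0},
  {"jaw": 1, "dx": 75, "dy": 0, "dz": 12, "wx": 0, "wy": 0, "wz": 0},
])

```text
time: 13.35
tool_pos: [513.5, -32.4, 300.6]
tcp_rot: [-180.0, 0.2, 6.8]
ft_force: [-8.8, -1.8, 6.4]
finger_gap: -0.1
```

```bash
python3 press.py 115 1,.9,.8,.7,.6,.55,.5,.45,.436
python3 - <<'E'
from chk import *
s=snapshot('side');draw(s,[],'side10',(210,80,370,240),4)
E
```

```text
rest pos [43.5 -0. ] z 300.6 tip z 127.6 [-8.8 -1.8  6.4]
1.0 dx -0.8 dz 1.4
0.9 dx 9.1 dz 7.3
0.8 dx 18.4 dz 14.2
0.7 dx 27.0 dz 21.9
0.6 dx 34.7 dz 30.4
0.55 dx 38.3 dz 35.0
0.5 dx 41.6 dz 39.7
0.45 dx 44.7 dz 44.6
0.436 dx 45.5 dz 46.0
```

View pics/side10.png

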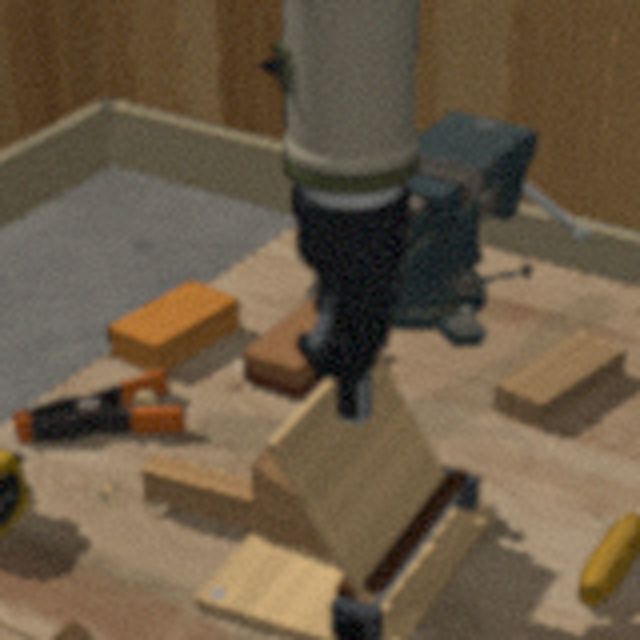

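The table follows the tip (about 57°, 11 N). Carrying on down to about 0.52.

>>> arm_command([
  {"jaw": 1, "dx": 9, "dy": 0, "dz": 7, "wx": 0, "wy": 0, "wz": 0},
  {"jaw": 1, "dx": 18, "dy": 0, "dz": 14, "wx": 0, "wy": 0, "wz": 0},
  {"jaw": 1, "dx": 27, "dy": 0, "dz": 22, "wx": 0, "wy": 0, "wz": 0},
  {"jaw": 1, "dx": 35, "dy": 0, "dz": 30, "wx": 0, "wy": 0, "wz": 0},
  {"jaw": 1, "dx": 38, "dy": 0, "dz": 35, "wx": 0, "wy": 0, "wz": 0},
  {"jaw": 1, "dx": 40, "dy": 0, "dz": 38, "wx": 0, "wy": 0, "wz": 0},
  {"jaw": 1, "dx": 40, "dy": 0, "dz": 38, "wx": 0, "wy": 0, "wz": 0},
])

```text
time: 14.1
tool_pos: [554.3, -27.6, 263.4]
tcp_rot: [180.0, -0.1, 6.8]
ft_force: [0.4, -0.4, 3.5]
finger_gap: 0.2
```

```bash
python3 press.py 115 .55,.5,.45,.436
python3 - <<'E'
from chk import *
s=snapshot('side');draw(s,[],'side11',(210,80,370,240),4)
E
```

```text
rest pos [84.6 -0. ] z 263.4 tip z 90.4 [ 0.4 -0.4  3.5]
0.55 dx -2.8 dz -2.2
0.5 dx 0.6 dz 2.5
0.45 dx 3.6 dz 7.4
0.436 dx 4.5 dz 8.8
```

View pics/side11.png

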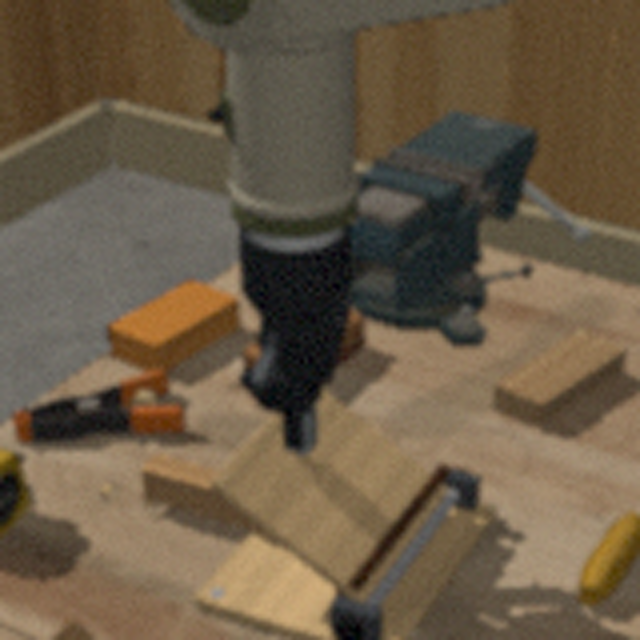

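>>> arm_command([
  {"jaw": 1, "dx": 1, "dy": 0, "dz": 2.5, "wx": 0, "wy": 0, "wz": 0},
  {"jaw": 1, "dx": 3, "dy": 0, "dz": 5, "wx": 0, "wy": 0, "wz": 0},
  {"jaw": 1, "dx": 3, "dy": 0, "dz": 6, "wx": 0, "wy": 0, "wz": 0},
  {"jaw": 1, "dx": 3, "dy": 0, "dz": 6, "wx": 0, "wy": 0, "wz": 0},
])

```text
time: 14.55
tool_pos: [557.3, -27.2, 257.7]
tcp_rot: [180.0, -0.2, 6.8]
ft_force: [2.0, 1.3, 8.5]
finger_gap: 0.1
```

>>> arm_command([
  {"jaw": 1, "dx": 0.5, "dy": 0, "dz": 1, "wx": 0, "wy": 0, "wz": 0},
  {"jaw": 1, "dx": 1, "dy": 0, "dz": 2, "wx": 0, "wy": 0, "wz": 0},
  {"jaw": 1, "dx": 1, "dy": 0, "dz": 2, "wx": 0, "wy": 0, "wz": 0},
])

```text
time: 14.85
tool_pos: [558.3, -27.1, 255.9]
tcp_rot: [180.0, -0.2, 6.8]
ft_force: [1.1, 0.6, 9.9]
finger_gap: -0.3
```

>>> arm_command([
  {"jaw": 1, "dx": 0, "dy": 0, "dz": 1, "wx": 0, "wy": 0, "wz": 0},
  {"jaw": 1, "dx": 0, "dy": 0, "dz": 1, "wx": 0, "wy": 0, "wz": 0},
])

```text
time: 15.05
tool_pos: [558.5, -27.1, 255.2]
tcp_rot: [180.0, -0.2, 6.8]
ft_force: [2.4, 0.8, 9.8]
finger_gap: 0.2
```

>>> arm_command([
  {"jaw": 1, "dx": 0, "dy": 0, "dz": 1, "wx": 0, "wy": 0, "wz": 0},
  {"jaw": 1, "dx": 0, "dy": 0, "dz": 1, "wx": 0, "wy": 0, "wz": 0},
])

```text
time: 15.25
tool_pos: [558.7, -27.0, 254.5]
tcp_rot: [180.0, -0.3, 6.8]
ft_force: [2.9, 0.7, 10.8]
finger_gap: 0.3
```

>>> arm_command([
  {"jaw": 1, "dx": 0, "dy": 0, "dz": 1, "wx": 0, "wy": 0, "wz": 0},
  {"jaw": 1, "dx": 0, "dy": 0, "dz": 1, "wx": 0, "wy": 0, "wz": 0},
])

```text
time: 15.45
tool_pos: [558.8, -27.0, 254.4]
tcp_rot: [180.0, -0.3, 6.8]
ft_force: [-1.1, 1.0, 18.5]
finger_gap: -0.0
```

>>> arm_command([
  {"jaw": 1, "dx": 0, "dy": 0, "dz": 1, "wx": 0, "wy": 0, "wz": 0},
  {"jaw": 1, "dx": 0, "dy": 0, "dz": 1, "wx": 0, "wy": 0, "wz": 0},
])

```text
time: 15.65
tool_pos: [558.9, -27.0, 254.2]
tcp_rot: [180.0, -0.3, 6.8]
ft_force: [-5.5, 2.6, 24.3]
finger_gap: 0.4
```

```bash
python3 press.py 115 .45,.436
python3 - <<'E'
from chk import *
s=snapshot('side');draw(s,[],'side12',(210,80,370,240),4)
E
```

```text
rest pos [89.2 -0. ] z 254.2 tip z 81.2 [-5.5  2.6 24.3]
0.45 dx -1.0 dz -1.8
0.436 dx -0.2 dz -0.4
```

View pics/side12.png

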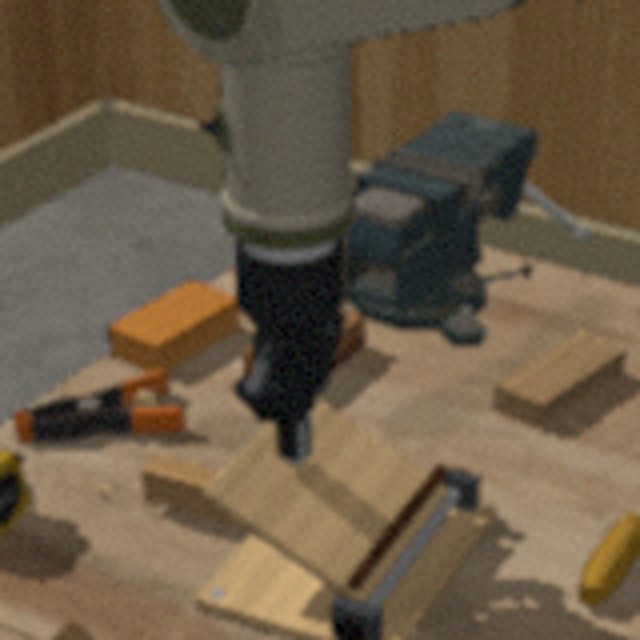

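Force rose to 24 N at the tip position for 0.436 rad, so the table lies on the gauge. I'll hold briefly, retract, and go over the tail.

>>> arm_command([
  {"jaw": 1, "dx": 0, "dy": 0, "dz": 0, "wx": 0, "wy": 0, "wz": 0},
  {"jaw": 1, "dx": 0, "dy": 0, "dz": 0, "wx": 0, "wy": 0, "wz": 0},
  {"jaw": 1, "dx": 0, "dy": 0, "dz": -15, "wx": 0, "wy": 0, "wz": 0},
  {"jaw": 0.5, "dx": 0, "dy": 0, "dz": -60, "wx": 0, "wy": 0, "wz": 0},
  {"jaw": 0, "dx": 20, "dy": 0, "dz": -80, "wx": 0, "wy": 0, "wz": 0},
  {"jaw": 0, "dx": 65, "dy": 0, "dz": -80, "wx": 0, "wy": 0, "wz": 0},
  {"jaw": 0, "dx": 106, "dy": 0, "dz": -80, "wx": 0, "wy": 0, "wz": 0},
  {"jaw": 0, "dx": 106, "dy": 0, "dz": -60, "wx": 0, "wy": 0, "wz": 0},
  {"jaw": 0, "dx": 106, "dy": 0, "dz": -50, "wx": 0, "wy": 0, "wz": 0},
  {"jaw": 0, "dx": 106, "dy": 0, "dz": -50, "wx": 0, "wy": 0, "wz": 0},
])

```text
time: 16.7
tool_pos: [660.6, -14.5, 295.7]
tcp_rot: [-179.9, 0.4, 6.8]
ft_force: [-0.2, -0.5, -0.4]
finger_gap: 85.1
```

```bash
python3 - <<'E'
from chk import *
import chk
chk.REST[:]=[470.3,-37.5,6.75]
p=[570.1,-26.2,6.75]
s=snapshot('wrist');save('wrist13r',s);draw(s,rest_polys(.436)+fitc.gauge(p,12,26,68),'wrist13')
for t in ('gauge_low_tail','rest_stop'):print(t,[(q['score'],q['pixel'],atz(s,q['pixel'],27).round(1)) for q in pinpoint('wrist',t)[:1]])
print('tape edge',atz(s,(250,20),10),sense()['ft_force'])
import pickle;pickle.dump(s,open('v13.pkl','wb'))
E
python3 mv.py 664.4 -15 182 180 0 6.75
```

```text
gauge_low_tail [(0.72, [283.1, 206.7], array([664.6, -16.7,  27. ]))]
rest_stop []
tape edge [805.52415286  26.11153499  10.        ] [0.62427166 0.07716404 0.87243135]
d [  3.3   0.8 117.2] w [-0.001   0.0022 -0.0002] deg 0.14003522702726626 now [661.3 -14.7 299.2] [-1.7994e+02  1.3000e-01  6.7400e+00] [0.6 0.1 0.9] 16.85 85.3 [-6. 21. 81.  0. 78. 78.]
```

View pics/wrist13.png

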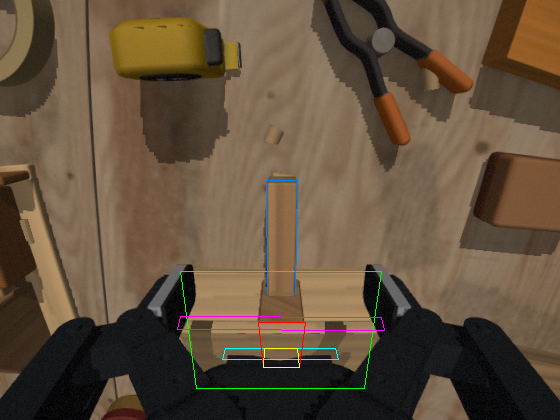

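Run:
```python
from chk import *
import chk,pickle
chk.REST[:]=[470.3,-37.5,6.75]
s=pickle.load(open('v13.pkl','rb'))
for n,px,z in [('chip',(273,134),0),('chipL',(264,134),0),('chipR',(284,136),0),('plier tip',(398,142),8),('plier left',(375,100),8),('plier mid',(340,20),8),('tape tab',(241,60),10),('tape botR',(222,75),2),('tailend',(283,176),42)]:
    w=atz(s,px,z);print(n,w.round(0),inrest(w).round(0))
```

```text
chip [721.  -1.   0.] [254.   7.]
chipL [721.   7.   0.] [254.  15.]
chipR [721. -11.   0.] [252.  -3.]
plier tip [ 729. -109.    8.] [ 248. -101.]
plier left [760. -82.   8.] [282. -78.]
plier mid [815. -43.   8.] [341. -46.]
tape tab [776.  30.  10.] [312.  32.]
tape botR [764.  46.   2.] [302.  49.]
tailend [694. -13.  42.] [225.  -2.]
```

The corridor behind has a wood chip at about rest (254,7) and the tape nearby. I'll draw straight out, then set the gauge down left of the rest (rest y≈+140), which looks empty. First, gripping the tail.

>>> arm_command([
  {"jaw": 0, "dx": 3, "dy": 1, "dz": 40, "wx": 0, "wy": 0.002, "wz": 0},
  {"jaw": 0.1, "dx": 3, "dy": 1, "dz": 80, "wx": 0, "wy": 0.002, "wz": 0},
  {"jaw": 0.2, "dx": 3, "dy": 1, "dz": 105, "wx": 0, "wy": 0.002, "wz": 0},
  {"jaw": 0.3, "dx": 3, "dy": 1, "dz": 113, "wx": 0, "wy": 0.002, "wz": 0},
  {"jaw": 0.5, "dx": 3, "dy": 1, "dz": 113, "wx": 0, "wy": 0.002, "wz": 0},
  {"jaw": 0.5, "dx": 3, "dy": 1, "dz": 113, "wx": 0, "wy": 0.002, "wz": 0},
], squeeze=50)

```text
time: 17.45
tool_pos: [665.4, -15.2, 187.7]
tcp_rot: [-180.0, -0.1, 6.7]
ft_force: [0.8, 0.3, 0.9]
finger_gap: 42.7
```

```bash
python3 - <<'E'
from chk import *
s=snapshot('wrist');save('wrist14',s)
E
python3 mv.py 664.4 -15 182 180 0 6.75
```

```text
d [-1.2 -0.4  6. ] w [-0.0002 -0.0031 -0.0001] deg 0.18081669481493415 now [665.7 -15.3 188.1] [-179.99   -0.18    6.74] [ 1.1  0.8 -0.2] 17.5 42.5 [-6. 28. 84.  0. 68. 77.]
```

View pics/wrist14.png

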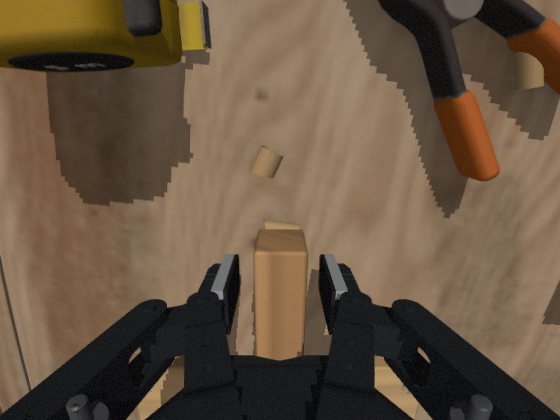

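>>> arm_command([
  {"jaw": 0.5, "dx": 0, "dy": 0, "dz": 4, "wx": 0, "wy": 0, "wz": 0},
  {"jaw": 0.6, "dx": 0, "dy": 0, "dz": 4, "wx": 0, "wy": 0, "wz": 0},
  {"jaw": 0.8, "dx": 0, "dy": 0, "dz": 4, "wx": 0, "wy": 0, "wz": 0},
  {"jaw": 1, "dx": 0, "dy": 0, "dz": 4, "wx": 0, "wy": 0, "wz": 0},
  {"jaw": 1, "dx": 0, "dy": 0, "dz": 4, "wx": 0, "wy": 0, "wz": 0},
], squeeze=80)

```text
time: 18.0
tool_pos: [664.7, -15.1, 181.7]
tcp_rot: [-179.9, 0.0, 6.8]
ft_force: [-1.4, 0.1, 5.3]
finger_gap: 23.0
```

>>> arm_command([
  {"jaw": 1, "dx": 0, "dy": 0, "dz": -1, "wx": 0, "wy": 0, "wz": 0},
  {"jaw": 1, "dx": 5, "dy": 0, "dz": -1, "wx": 0, "wy": 0, "wz": 0},
  {"jaw": 1, "dx": 12, "dy": 0, "dz": -1, "wx": 0, "wy": 0, "wz": 0},
])

```text
time: 18.3
tool_pos: [676.1, -13.7, 181.5]
tcp_rot: [-179.9, 0.2, 6.7]
ft_force: [-1.9, -1.1, 0.6]
finger_gap: 23.3
```

>>> arm_command([
  {"jaw": 1, "dx": 12, "dy": 0, "dz": 0, "wx": 0, "wy": 0, "wz": 0},
  {"jaw": 1, "dx": 24, "dy": 0, "dz": -1, "wx": 0, "wy": 0, "wz": 0},
  {"jaw": 1, "dx": 36, "dy": 1, "dz": -3, "wx": 0, "wy": 0, "wz": 0},
  {"jaw": 1, "dx": 50, "dy": 3, "dz": -6, "wx": 0, "wy": 0, "wz": 0},
  {"jaw": 1, "dx": 64, "dy": 6, "dz": -8, "wx": 0, "wy": 0, "wz": 0},
  {"jaw": 1, "dx": 78, "dy": 9, "dz": -12, "wx": 0, "wy": 0, "wz": 0},
  {"jaw": 1, "dx": 92, "dy": 12, "dz": -15, "wx": 0, "wy": 0, "wz": 0},
  {"jaw": 1, "dx": 104, "dy": 12, "dz": -25, "wx": 0, "wy": 0, "wz": 0},
  {"jaw": 1, "dx": 110, "dy": 12, "dz": -40, "wx": 0, "wy": 0, "wz": 0},
  {"jaw": 1, "dx": 110, "dy": 12, "dz": -60, "wx": 0, "wy": 0, "wz": 0},
  {"jaw": 1, "dx": 110, "dy": 12, "dz": -80, "wx": 0, "wy": 0, "wz": 0},
])

```text
time: 19.4
tool_pos: [787.1, -12.6, 262.3]
tcp_rot: [-179.9, 0.1, 6.8]
ft_force: [0.1, -0.2, -2.7]
finger_gap: 23.2
```

```bash
python3 - <<'E'
from chk import *
s=snapshot('wrist');save('wrist15',s)
s=snapshot('side');draw(s,[],'side15',(170,80,370,260),3.5)
E
python3 mv.py 647.5 124.5 262 180 0 6.75
```

```text
d [-123.9 -153.     4.9] w [ 0.0003 -0.0064  0.    ] deg 0.36998107267524327 now [788.5 -12.8 267.7] [179.98  -0.37   6.75] [ 1.3  0.1 -0.3] 19.5 22.8 [-5. 42. 56.  0. 82. 79.]
```

View pics/wrist15.png

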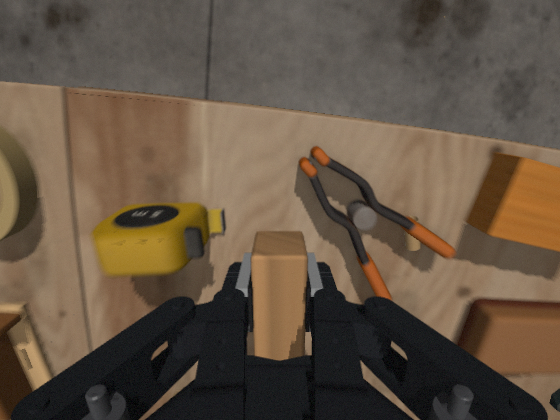

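View pics/side15.png

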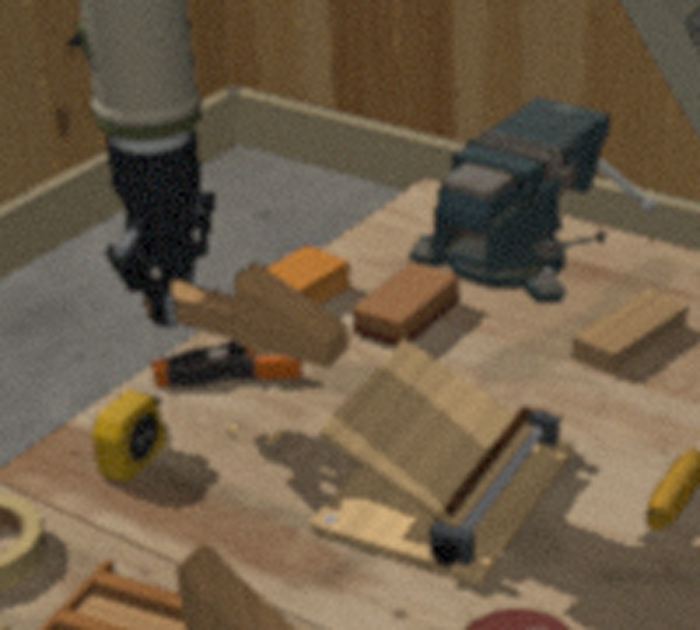

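>>> arm_command([
  {"jaw": 1, "dx": 0, "dy": -45, "dz": -15, "wx": 0, "wy": 0, "wz": 0},
  {"jaw": 1, "dx": 0, "dy": -95, "dz": -15, "wx": 0, "wy": 0, "wz": 0},
  {"jaw": 1, "dx": -15, "dy": -140, "dz": -15, "wx": 0, "wy": 0, "wz": 0},
  {"jaw": 1, "dx": -60, "dy": -153, "dz": -15, "wx": 0, "wy": -0.006, "wz": 0},
  {"jaw": 1, "dx": -105, "dy": -153, "dz": -10, "wx": 0, "wy": -0.006, "wz": 0},
  {"jaw": 1, "dx": -124, "dy": -153, "dz": 20, "wx": 0, "wy": -0.006, "wz": 0},
  {"jaw": 1, "dx": -124, "dy": -153, "dz": 50, "wx": 0, "wy": -0.006, "wz": 0},
  {"jaw": 1, "dx": -124, "dy": -153, "dz": 65, "wx": 0, "wy": -0.006, "wz": 0},
  {"jaw": 1, "dx": -124, "dy": -153, "dz": 65, "wx": 0, "wy": -0.006, "wz": 0},
])

```text
time: 20.4
tool_pos: [644.4, 124.4, 194.1]
tcp_rot: [-179.9, 0.7, 6.7]
ft_force: [-0.5, 0.1, -2.8]
finger_gap: 23.1
```

```bash
python3 - <<'E'
from chk import *
import chk
chk.REST[:]=[470.3,-37.5,6.75]
p,z=held(95,170)
print(p,z,inrest(p))
s=snapshot('wrist');draw(s,fitc.gauge(p,z,26,68)+rest_polys(.436),'wrist16')
s=snapshot('side');draw(s,fitc.gauge(p,z,26,68)+rest_polys(.436),'side16',(170,100,370,280),3.5)
E
python3 mv.py 647.5 124.5 174 180 0 6.75
```

```text
[np.float64(550.0690267586563), np.float64(113.27018812852363), np.float64(6.742724107090111)] 24.141774168177676 [ 96.93723984 140.34927428]
d [ 1.1  0.3 23.9] w [-0.0012  0.0062 -0.0002] deg 0.36279138661261573 now [646.6 124.6 197.9] [-179.93    0.36    6.74] [ 0.6  0.  -1.5] 20.5 22.8 [ 6. 27. 85.  0. 69. 90.]
```

View pics/wrist16.png

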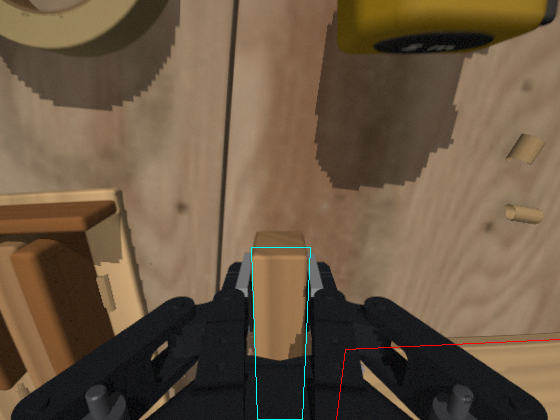

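View pics/side16.png

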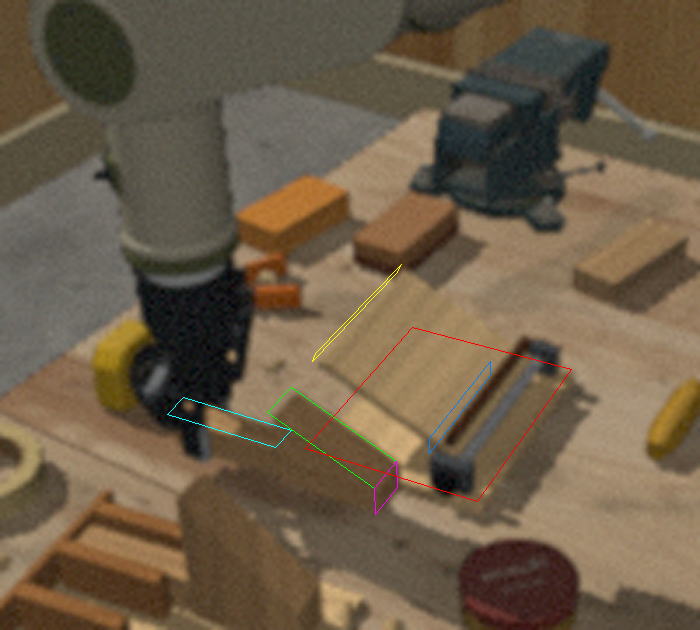

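>>> arm_command([
  {"jaw": 1, "dx": 1, "dy": 0, "dz": 10, "wx": 0, "wy": 0.004, "wz": 0},
  {"jaw": 1, "dx": 1, "dy": 0, "dz": 18, "wx": 0, "wy": 0.006, "wz": 0},
  {"jaw": 1, "dx": 1, "dy": 0, "dz": 21, "wx": 0, "wy": 0.006, "wz": 0},
  {"jaw": 1, "dx": 1, "dy": 0, "dz": 21, "wx": 0, "wy": 0.006, "wz": 0},
])

```text
time: 20.9
tool_pos: [646.4, 124.7, 175.2]
tcp_rot: [-179.9, 0.2, 6.7]
ft_force: [0.9, 0.6, -2.7]
finger_gap: 23.2
```

>>> arm_command([
  {"jaw": 1, "dx": 0, "dy": 0, "dz": 1.5, "wx": 0, "wy": 0, "wz": 0},
  {"jaw": 1, "dx": 0, "dy": 0, "dz": 2, "wx": 0, "wy": 0, "wz": 0},
])

```text
time: 21.1
tool_pos: [646.9, 124.8, 174.4]
tcp_rot: [-179.9, 0.0, 6.7]
ft_force: [-0.3, 0.1, -3.2]
finger_gap: 23.0
```

>>> arm_command([
  {"jaw": 1, "dx": 0, "dy": 0, "dz": 1, "wx": 0, "wy": 0, "wz": 0},
  {"jaw": 1, "dx": 0, "dy": 0, "dz": 1.5, "wx": 0, "wy": 0, "wz": 0},
  {"jaw": 1, "dx": 0, "dy": 0, "dz": 1.5, "wx": 0, "wy": 0, "wz": 0},
])

```text
time: 21.4
tool_pos: [646.9, 124.8, 173.6]
tcp_rot: [-179.9, 0.0, 6.8]
ft_force: [-3.0, -0.4, 4.7]
finger_gap: 22.8
```

Contact with the bench. Releasing.

>>> arm_command([
  {"jaw": 0.8, "dx": 0, "dy": 0, "dz": 0, "wx": 0, "wy": 0, "wz": 0},
  {"jaw": 0.6, "dx": 0, "dy": 0, "dz": 0, "wx": 0, "wy": 0, "wz": 0},
  {"jaw": 0.2, "dx": 0, "dy": 0, "dz": 0, "wx": 0, "wy": 0, "wz": 0},
  {"jaw": 0, "dx": 0, "dy": 0, "dz": 0, "wx": 0, "wy": 0, "wz": 0},
  {"jaw": 0, "dx": 0, "dy": 0, "dz": -20, "wx": 0, "wy": 0, "wz": 0},
  {"jaw": 0, "dx": 0, "dy": 0, "dz": -60, "wx": 0, "wy": 0, "wz": 0},
  {"jaw": 0, "dx": 0, "dy": 0, "dz": -105, "wx": 0, "wy": 0, "wz": 0},
  {"jaw": 0, "dx": 0, "dy": 0, "dz": -150, "wx": 0, "wy": 0, "wz": 0},
  {"jaw": 0, "dx": 0, "dy": 0, "dz": -190, "wx": 0, "wy": 0, "wz": 0},
  {"jaw": 0, "dx": 0, "dy": 0, "dz": -190, "wx": 0, "wy": 0, "wz": 0},
])

```text
time: 22.4
tool_pos: [648.8, 124.8, 371.6]
tcp_rot: [-179.9, -0.7, 6.8]
ft_force: [1.1, 0.1, 0.2]
finger_gap: 85.4
```

```bash
python3 - <<'E'
from chk import *
import chk,pickle
chk.REST[:]=[470.3,-37.5,6.75]
p=[552.6,113.6,6.75]
s=snapshot('wrist');draw(s,fitc.gauge(p,0,26,68)+rest_polys(.436),'wrist17');pickle.dump(s,open('v17.pkl','wb'))
s=snapshot('side');draw(s,rest_polys(.436)[2:],'side17',(170,100,370,280),3.5)
E
python3 mv.py 492.6 -329.5 400 180 0 -10
```

```text
d [-207.   432.8  -36.5] w [-0.0015 -0.0022  0.2924] deg 16.75278617387949 now [647.4 124.7 364.5] [-1.7993e+02 -1.4000e-01  6.7500e+00] [ 0.2 -0.2 -1.4] 22.5 85.1 [ 6. 18. 78.  0. 84. 90.]
```

View pics/wrist17.png

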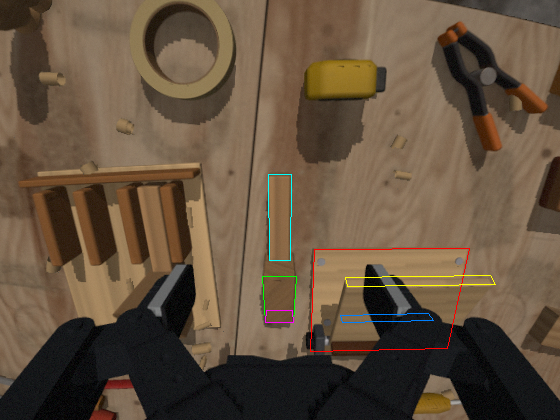

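View pics/side17.png

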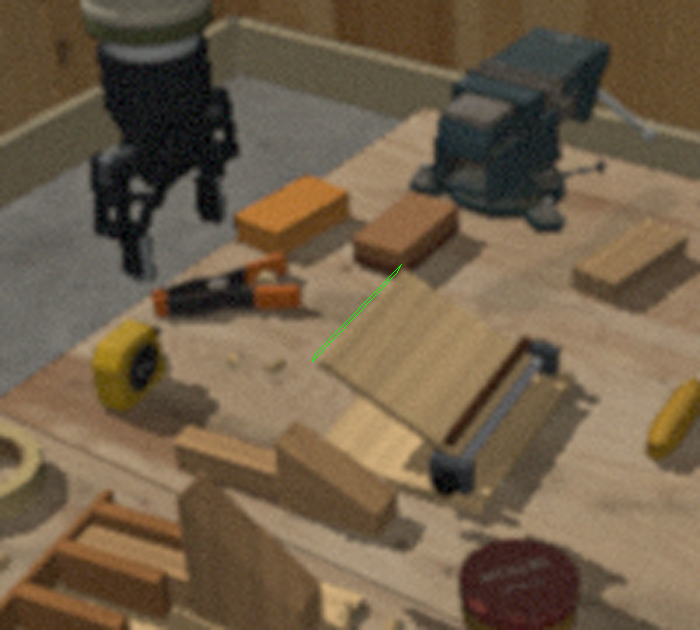

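The gauge stands upright left of the rest and the table edge matches the 25° overlay. Next, the offcut.

```bash
python3 mv.py 490 -330 360 180 0 80
```

```text
d [-209.7  433.     3.5] w [ 5.0000e-04 -2.9000e-03 -1.2784e+00] deg 73.25469883327146 now [647.4 124.7 364.5] [-1.7993e+02 -1.4000e-01  6.7500e+00] [ 0.2 -0.2 -1.4] 22.5 85.1 [ 6. 18. 78.  0. 84. 90.]
```

>>> arm_command([
  {"jaw": 0, "dx": -210, "dy": 433, "dz": 4, "wx": 0, "wy": 0, "wz": -1.278},
  {"jaw": 0, "dx": -210, "dy": 433, "dz": 4, "wx": 0, "wy": 0, "wz": -1.278},
  {"jaw": 0, "dx": -210, "dy": 433, "dz": 4, "wx": 0, "wy": 0, "wz": -1.278},
  {"jaw": 0, "dx": -210, "dy": 433, "dz": 4, "wx": 0, "wy": 0, "wz": -1.278},
  {"jaw": 0, "dx": -210, "dy": 433, "dz": 4, "wx": 0, "wy": 0, "wz": -1.278},
  {"jaw": 0, "dx": -210, "dy": 433, "dz": 4, "wx": 0, "wy": 0, "wz": -1.278},
  {"jaw": 0, "dx": -210, "dy": 433, "dz": 4, "wx": 0, "wy": 0, "wz": -1.278},
  {"jaw": 0, "dx": -210, "dy": 433, "dz": 4, "wx": 0, "wy": 0, "wz": -1.278},
  {"jaw": 0, "dx": -210, "dy": 433, "dz": 4, "wx": 0, "wy": 0, "wz": -1.278},
  {"jaw": 0, "dx": -210, "dy": 433, "dz": 4, "wx": 0, "wy": 0, "wz": -1.278},
  {"jaw": 0, "dx": -210, "dy": 433, "dz": 4, "wx": 0, "wy": 0, "wz": -1.278},
  {"jaw": 0, "dx": -210, "dy": 433, "dz": 4, "wx": 0, "wy": 0, "wz": -1.278},
])

```text
time: 23.7
tool_pos: [488.1, -331.0, 356.0]
tcp_rot: [-179.7, -0.2, 79.8]
ft_force: [-0.4, 0.3, 0.4]
finger_gap: 85.5
```

Run:
```python
from chk import *
import pickle
s=snapshot('wrist');save('wrist18',s);pickle.dump(s,open('v18.pkl','wb'))
p=[492.6,-329.5,-9.8]
def box(p,z): return fitc.W(p,[(25,60,z),(-25,60,z),(-25,-60,z),(25,-60,z)])
draw(s,[box(p,26),box(p,0)],'fit18')
print(sense()['tool_pos'],sense()['tcp_rot'])
```

```text
[ 488.78158577 -329.88079033  356.39561722] [-1.79769743e+02 -1.65169521e-01  7.98806584e+01]
```

View pics/fit18.png

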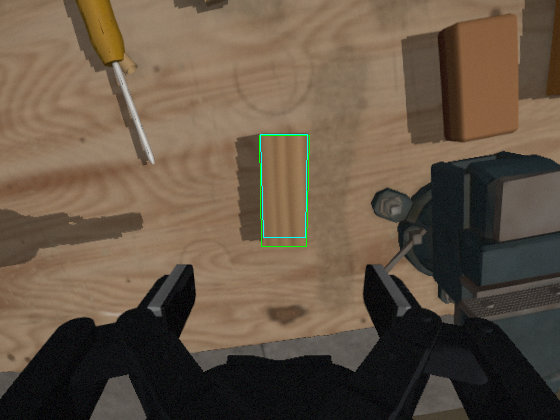

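```bash
python3 mv.py 492.6 -329.5 176 180 0 80.2
```

```text
d [  0.5   4.4 180.4] w [-0.004  -0.0029 -0.0056] deg 0.42672325313896287 now [ 488.8 -329.9  356.4] [-1.7977e+02 -1.7000e-01  7.9880e+01] [-0.2  0.9 -0.4] 23.75 85.3 [-39.   8.  90.   0.  82. -29.]
```

>>> arm_command([
  {"jaw": 0, "dx": 1, "dy": 4, "dz": 45, "wx": -0.004, "wy": -0.003, "wz": -0.006},
  {"jaw": 0, "dx": 1, "dy": 4, "dz": 95, "wx": -0.004, "wy": -0.003, "wz": -0.006},
  {"jaw": 0, "dx": 1, "dy": 4, "dz": 140, "wx": -0.004, "wy": -0.003, "wz": -0.006},
  {"jaw": 0, "dx": 1, "dy": 4, "dz": 170, "wx": -0.004, "wy": -0.003, "wz": -0.006},
  {"jaw": 0, "dx": 1, "dy": 4, "dz": 180, "wx": -0.004, "wy": -0.003, "wz": -0.006},
  {"jaw": 0, "dx": 1, "dy": 4, "dz": 180, "wx": -0.004, "wy": -0.003, "wz": -0.006},
  {"jaw": 0, "dx": 1, "dy": 4, "dz": 180, "wx": -0.004, "wy": -0.003, "wz": -0.006},
])

```text
time: 24.45
tool_pos: [494.3, -329.4, 180.1]
tcp_rot: [179.7, 0.2, 80.4]
ft_force: [-0.8, -0.1, 1.3]
finger_gap: 85.4
```

```bash
python3 mv.py 492.6 -329.5 176 180 0 80.2
```

```text
d [-0.4 -1.7  4.1] w [0.0046 0.0032 0.0031] deg 0.36988491753501873 now [ 494.3 -329.4  180.1] [179.73   0.18  80.38] [-0.8 -0.1  1.3] 24.45 85.4 [-39.  19.  97.  -0.  64. -29.]
```

>>> arm_command([
  {"jaw": 0.3, "dx": 0, "dy": -1.5, "dz": 3, "wx": 0.004, "wy": 0.003, "wz": 0.003},
  {"jaw": 0.6, "dx": 0, "dy": -1.5, "dz": 3, "wx": 0.004, "wy": 0.003, "wz": 0.003},
  {"jaw": 1, "dx": 0, "dy": -1.5, "dz": 3, "wx": 0.004, "wy": 0.003, "wz": 0.003},
  {"jaw": 1, "dx": 0, "dy": -1.5, "dz": 3, "wx": 0.004, "wy": 0.003, "wz": 0.003},
  {"jaw": 1, "dx": 0, "dy": -1.5, "dz": 3, "wx": 0.004, "wy": 0.003, "wz": 0.003},
  {"jaw": 1, "dx": 0, "dy": -1.5, "dz": 3, "wx": 0.004, "wy": 0.003, "wz": 0.003},
], squeeze=40)

```text
time: 25.05
tool_pos: [492.2, -329.9, 177.0]
tcp_rot: [180.0, 0.0, 80.1]
ft_force: [-1.1, 0.7, 5.3]
finger_gap: 49.3
```

```bash
python3 mv.py 492.6 -329.5 176 180 0 80.2
```

```text
d [0.4 0.3 1. ] w [ 0.0007  0.0002 -0.0012] deg 0.079493792582604 now [ 492.2 -329.9  177. ] [1.7996e+02 1.0000e-02 8.0130e+01] [-1.1  0.7  5.3] 25.05 49.3 [-39.  19.  97.   0.  64. -29.]
```

Gripped at 49.3 mm. I'll lift, then compute the tilted pose above the table.

>>> arm_command([
  {"jaw": 1, "dx": 0, "dy": 0, "dz": -30, "wx": 0, "wy": 0, "wz": 0},
  {"jaw": 1, "dx": 0, "dy": 0, "dz": -75, "wx": 0, "wy": 0, "wz": 0},
  {"jaw": 1, "dx": 0, "dy": 0, "dz": -120, "wx": 0, "wy": 0, "wz": 0},
  {"jaw": 1, "dx": 0, "dy": 0, "dz": -160, "wx": 0, "wy": 0, "wz": 0},
  {"jaw": 1, "dx": 0, "dy": 0, "dz": -160, "wx": 0, "wy": 0, "wz": 0},
])

```text
time: 25.55
tool_pos: [493.6, -331.0, 343.9]
tcp_rot: [179.4, 0.3, 80.1]
ft_force: [1.4, -0.4, 0.1]
finger_gap: 49.1
```

```bash
python3 - <<'E'
from chk import *
s=snapshot('wrist');save('wrist19',s)
E
python3 mv.py 442.5 -41 330 180 -25 6.75
```

```text
d [276.5 -99.3   8.7] w [-0.2721  0.3735  1.2607] deg 76.94148014501191 now [ 492.9 -330.4  340.2] [179.66   0.18  80.13] [-0.6 -0.1 -1.9] 25.6 49.4 [-39.   8.  91.   0.  80. -29.]
```

View pics/wrist19.png

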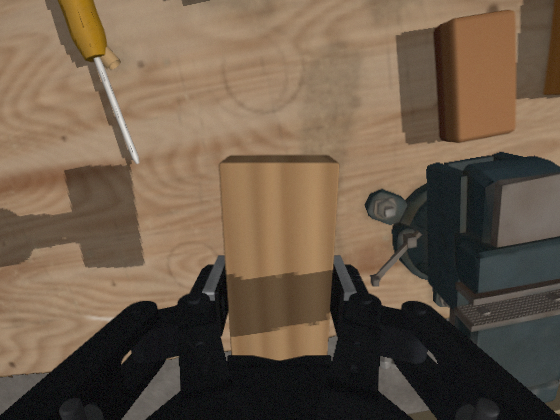

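>>> arm_command([
  {"jaw": 1, "dx": 276, "dy": -99, "dz": 9, "wx": -0.272, "wy": 0.374, "wz": 1.261},
  {"jaw": 1, "dx": 276, "dy": -99, "dz": 9, "wx": -0.272, "wy": 0.374, "wz": 1.261},
  {"jaw": 1, "dx": 276, "dy": -99, "dz": 9, "wx": -0.272, "wy": 0.374, "wz": 1.261},
  {"jaw": 1, "dx": 276, "dy": -99, "dz": 9, "wx": -0.272, "wy": 0.374, "wz": 1.261},
  {"jaw": 1, "dx": 276, "dy": -99, "dz": 9, "wx": -0.272, "wy": 0.374, "wz": 1.261},
  {"jaw": 1, "dx": 276, "dy": -99, "dz": 9, "wx": -0.272, "wy": 0.374, "wz": 1.261},
  {"jaw": 1, "dx": 276, "dy": -99, "dz": 9, "wx": -0.272, "wy": 0.374, "wz": 1.261},
  {"jaw": 1, "dx": 276, "dy": -99, "dz": 9, "wx": -0.272, "wy": 0.374, "wz": 1.261},
  {"jaw": 1, "dx": 276, "dy": -99, "dz": 9, "wx": -0.272, "wy": 0.374, "wz": 1.261},
  {"jaw": 1, "dx": 276, "dy": -99, "dz": 9, "wx": -0.272, "wy": 0.374, "wz": 1.261},
  {"jaw": 1, "dx": 276, "dy": -99, "dz": 9, "wx": -0.272, "wy": 0.374, "wz": 1.261},
  {"jaw": 1, "dx": 276, "dy": -99, "dz": 9, "wx": -0.272, "wy": 0.374, "wz": 1.261},
])

```text
time: 26.8
tool_pos: [441.4, -40.7, 326.2]
tcp_rot: [-179.6, -24.6, 6.8]
ft_force: [0.5, 0.8, -0.7]
finger_gap: 49.5
```

```bash
python3 - <<'E'
from chk import *
for n in('side','wrist'):
    s=snapshot(n);save(n+'20',s)
E
python3 mv.py 442.3 -40.8 283.4 180 -25 6.75;python3 mv.py 467.9 -37.8 230.3 180 -25 6.75
```

```text
d [-17.3   0.3  39.5] w [-0.0061  0.0068 -0.0011] deg 0.5284912892191856 now [441.6 -40.8 326.5] [-179.62  -24.61    6.68] [ 0.  -0.3 -2.1] 26.9 49.3 [-16. -28. 127.  11.  59.  63.]
d [-16.    0.7  98.5] w [-0.0061  0.0068 -0.0011] deg 0.5284912892191856 now [441.6 -40.8 326.5] [-179.62  -24.61    6.68] [ 0.  -0.3 -2.1] 26.9 49.3 [-16. -28. 127.  11.  59.  63.]
```

View pics/side20.png

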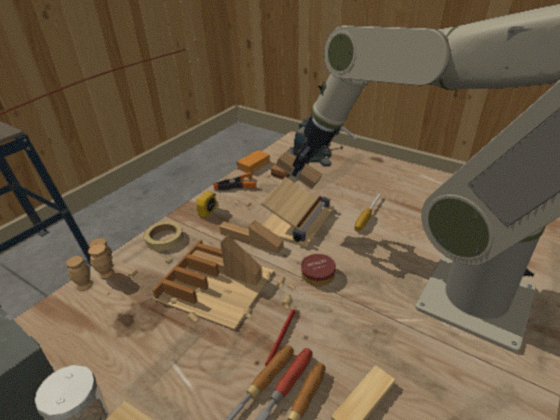

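View pics/wrist20.png

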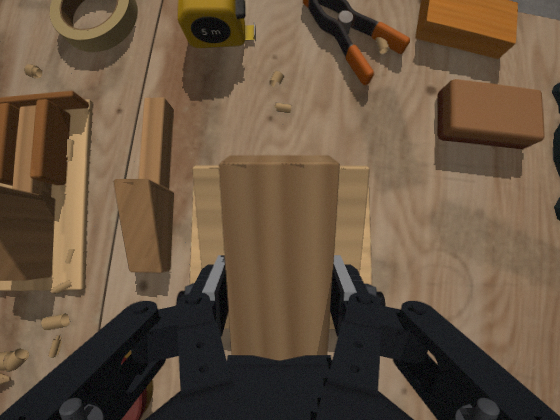

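>>> arm_command([
  {"jaw": 1, "dx": -8, "dy": 0.5, "dz": 20, "wx": -0.006, "wy": 0.007, "wz": 0},
  {"jaw": 1, "dx": -16, "dy": 0.5, "dz": 45, "wx": -0.006, "wy": 0.007, "wz": 0},
  {"jaw": 1, "dx": -16, "dy": 0.5, "dz": 65, "wx": -0.006, "wy": 0.007, "wz": 0},
  {"jaw": 1, "dx": -16, "dy": 0.5, "dz": 75, "wx": -0.006, "wy": 0.007, "wz": 0},
  {"jaw": 1, "dx": -16, "dy": 0.5, "dz": 75, "wx": -0.006, "wy": 0.007, "wz": 0},
])

```text
time: 27.4
tool_pos: [458.0, -38.6, 250.5]
tcp_rot: [-179.9, -24.9, 6.6]
ft_force: [-0.9, -0.3, -1.3]
finger_gap: 49.4
```

```bash
cat > tabfr.py <<'E'
from chk import *
import chk
chk.REST[:]=[470.3,-37.5,6.75]
def tf():
    st=sense();q=inrest(st['tool_pos']);z=st['tool_pos'][2]-24;th=.436
    r=q[0]*np.cos(th)+z*np.sin(th);n=-q[0]*np.sin(th)+z*np.cos(th)
    print('ledge x',(r-22).round(1),'y',q[1].round(1),'underside h',(n-10-177).round(1),'rot',st['tcp_rot'].round(2),'ft',st['ft_force'].round(1),st['time'])
if __name__=='__main__': tf()
E
python3 - <<'E'
from tabfr import *
for n in('side','wrist'):
    s=snapshot(n);
    if n=='side': draw(s,[],n+'21',(200,80,370,250),4)
    else: save(n+'21',s)
tf()
E
```

```text
ledge x 63.8 y 0.1 underside h 25.1 rot [-179.95  -25.08    6.61] ft [ 0.7  0.1 -0.7] 27.5
```

View pics/side21.png

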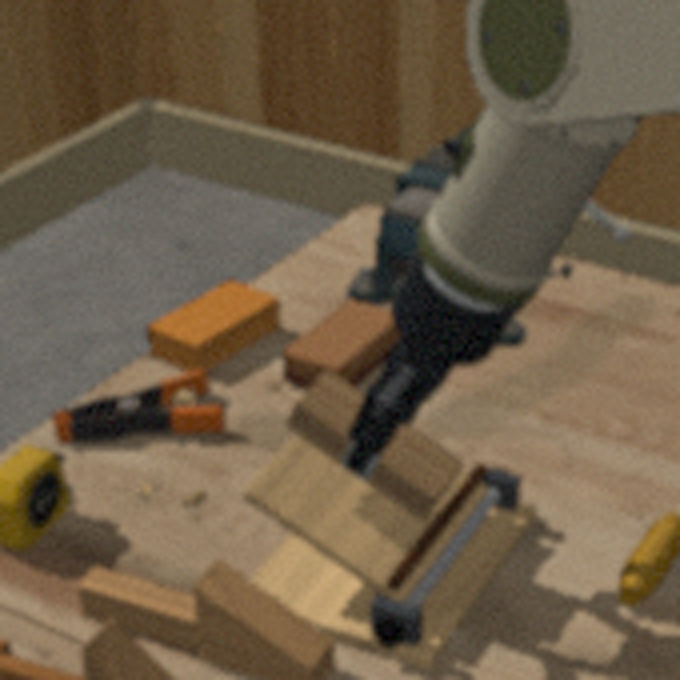

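View pics/wrist21.png

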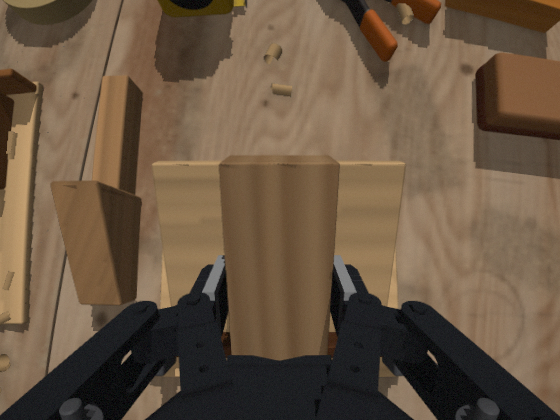

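>>> arm_command([
  {"jaw": 1, "dx": 0, "dy": 0, "dz": 8, "wx": 0, "wy": 0, "wz": 0},
  {"jaw": 1, "dx": 0, "dy": 0, "dz": 15, "wx": 0, "wy": 0, "wz": 0},
  {"jaw": 1, "dx": 0, "dy": 0, "dz": 20, "wx": 0, "wy": 0, "wz": 0},
  {"jaw": 1, "dx": 0, "dy": 0, "dz": 21, "wx": 0, "wy": 0, "wz": 0},
  {"jaw": 1, "dx": 0, "dy": 0, "dz": 21, "wx": 0, "wy": 0, "wz": 0},
])

```text
time: 28.0
tool_pos: [467.0, -37.6, 232.6]
tcp_rot: [-179.9, -25.0, 6.6]
ft_force: [-0.5, -0.0, -0.8]
finger_gap: 49.1
```

```bash
python3 tabfr.py
```

```text
ledge x 63.1 y 0.3 underside h 3.4 rot [-179.93  -25.04    6.58] ft [-0.5 -0.  -0.8] 28.0
```

>>> arm_command([
  {"jaw": 1, "dx": 0, "dy": 0, "dz": 1, "wx": 0, "wy": 0, "wz": 0},
  {"jaw": 1, "dx": 0, "dy": 0, "dz": 1.5, "wx": 0, "wy": 0, "wz": 0},
  {"jaw": 1, "dx": 0, "dy": 0, "dz": 1.5, "wx": 0, "wy": 0, "wz": 0},
])

```text
time: 28.3
tool_pos: [467.8, -37.6, 231.7]
tcp_rot: [-179.9, -25.1, 6.6]
ft_force: [-0.2, -0.1, -0.4]
finger_gap: 49.3
```

>>> arm_command([
  {"jaw": 1, "dx": 0, "dy": 0, "dz": 0.7, "wx": 0, "wy": 0, "wz": 0},
  {"jaw": 1, "dx": 0, "dy": 0, "dz": 0.7, "wx": 0, "wy": 0, "wz": 0},
])

```text
time: 28.5
tool_pos: [468.1, -37.5, 231.0]
tcp_rot: [-179.9, -25.1, 6.6]
ft_force: [0.4, -0.9, -1.4]
finger_gap: 49.1
```

```bash
python3 tabfr.py
```

```text
ledge x 63.4 y 0.2 underside h 1.5 rot [-179.95  -25.09    6.58] ft [ 0.4 -0.9 -1.4] 28.5
```

>>> arm_command([
  {"jaw": 1, "dx": 0, "dy": 0, "dz": 1, "wx": 0, "wy": 0, "wz": 0},
  {"jaw": 1, "dx": 0, "dy": 0, "dz": 1, "wx": 0, "wy": 0, "wz": 0},
])

```text
time: 28.7
tool_pos: [468.6, -37.5, 230.2]
tcp_rot: [-180.0, -25.1, 6.6]
ft_force: [-0.6, 0.3, 0.6]
finger_gap: 49.4
```

>>> arm_command([
  {"jaw": 1, "dx": 0, "dy": 0, "dz": 0.7, "wx": 0, "wy": 0, "wz": 0},
  {"jaw": 1, "dx": 0, "dy": 0, "dz": 0.7, "wx": 0, "wy": 0, "wz": 0},
])

```text
time: 28.9
tool_pos: [468.8, -37.5, 229.8]
tcp_rot: [-180.0, -25.1, 6.6]
ft_force: [-5.9, 0.4, 6.4]
finger_gap: 49.4
```

Light contact with the table. I'll ease off half a millimetre, release, and withdraw along the normal.

>>> arm_command([
  {"jaw": 1, "dx": 0, "dy": 0, "dz": -0.6, "wx": 0, "wy": 0, "wz": 0},
  {"jaw": 0.5, "dx": 0, "dy": 0, "dz": -0.6, "wx": 0, "wy": 0, "wz": 0},
  {"jaw": 0.2, "dx": 0, "dy": 0, "dz": -0.6, "wx": 0, "wy": 0, "wz": 0},
  {"jaw": 0, "dx": 0, "dy": 0, "dz": -0.6, "wx": 0, "wy": 0, "wz": 0},
  {"jaw": 0, "dx": 0, "dy": 0, "dz": -0.6, "wx": 0, "wy": 0, "wz": 0},
  {"jaw": 0, "dx": 0, "dy": 0, "dz": -15, "wx": 0, "wy": 0, "wz": 0},
  {"jaw": 0, "dx": 0, "dy": 0, "dz": -50, "wx": 0, "wy": 0, "wz": 0},
  {"jaw": 0, "dx": 0, "dy": 0, "dz": -95, "wx": 0, "wy": 0, "wz": 0},
  {"jaw": 0, "dx": 0, "dy": 0, "dz": -130, "wx": 0, "wy": 0, "wz": 0},
  {"jaw": 0, "dx": 0, "dy": 0, "dz": -130, "wx": 0, "wy": 0, "wz": 0},
])

```text
time: 29.9
tool_pos: [414.5, -44.4, 353.2]
tcp_rot: [179.8, -25.6, 6.7]
ft_force: [0.4, -0.5, 0.6]
finger_gap: 85.4
```

Run:
```python
from tabfr import *
th=.436
def T(r,y,n): return [r*np.cos(th)-n*np.sin(th),y,24+r*np.sin(th)+n*np.cos(th)]
def off(c,n): return fitc.W(chk.REST,[T(22+c+a,b,10+n) for a,b in [(60,25),(60,-25),(-60,-25),(-60,25)]])
polys=rest_polys(th)[:1]+[off(61,0),off(61,26),fitc.W(chk.REST,[T(a,b,10) for a,b in [(140,75),(140,-75),(22,-75),(22,75)]])]
for n in('side','wrist'):
    s=snapshot(n)
    if n=='side': save('side22r',s);draw(s,[],n+'22',(200,120,370,270),4.4)
    else: draw(s,polys,n+'22'); save('wrist22r',s)
print(sense()['ft_force'])
```

```text
[ 0.23698894  0.30992012 -0.55571046]
```

View pics/side22.png

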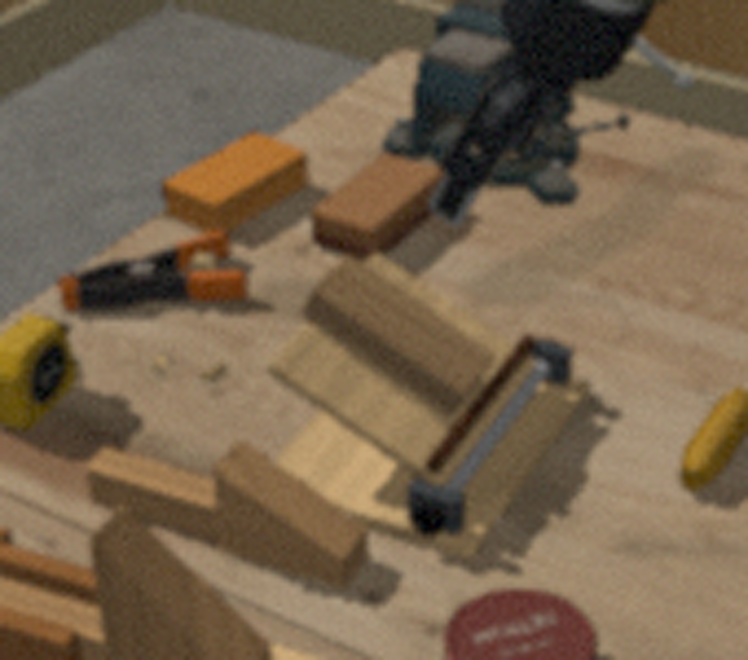

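View pics/wrist22.png

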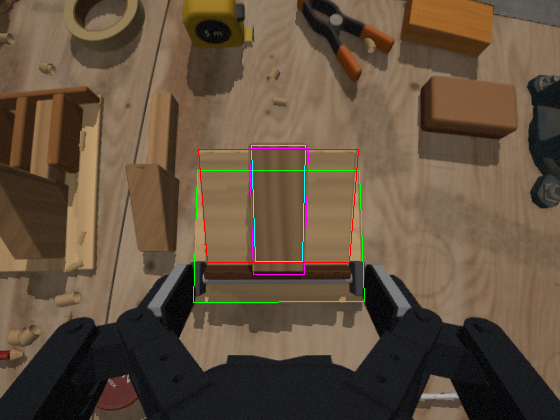

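Run:
```python
import cv2,numpy as np
a=cv2.imread('pics/side12.png');b=cv2.imread('pics/side22r.png')
b=cv2.resize(b[80:240,210:370],None,fx=4,fy=4,interpolation=cv2.INTER_CUBIC)
# side12: gauge under table, offset 210,80, x4
c=np.hstack([a[380:640,140:500],b[380:640,140:500]])
cv2.imwrite('pics/cmp.png',c)
w=cv2.imread('pics/wrist22r.png');cv2.imwrite('pics/w22z.png',cv2.resize(w[140:300,190:370],None,fx=4.2,fy=3.7,interpolation=cv2.INTER_CUBIC))
for box in [(180,450,70,70)]:
    x,y,ww,hh=box
    r=cv2.matchTemplate(b[y-24:y+hh+24,x-24:x+ww+24],a[y:y+hh,x:x+ww],cv2.TM_CCOEFF_NORMED);print(cv2.minMaxLoc(r))
```

```text
(-0.5000989437103271, 0.14881393313407898, (43, 48), (45, 32))
```

View pics/cmp.png

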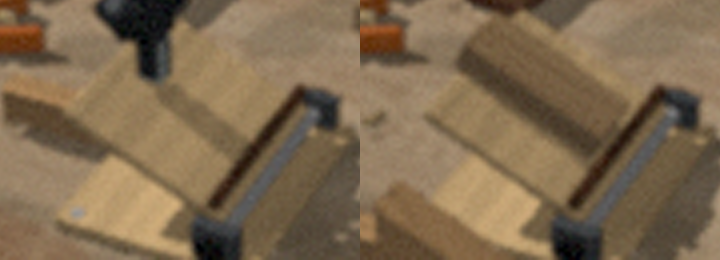

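View pics/w22z.png

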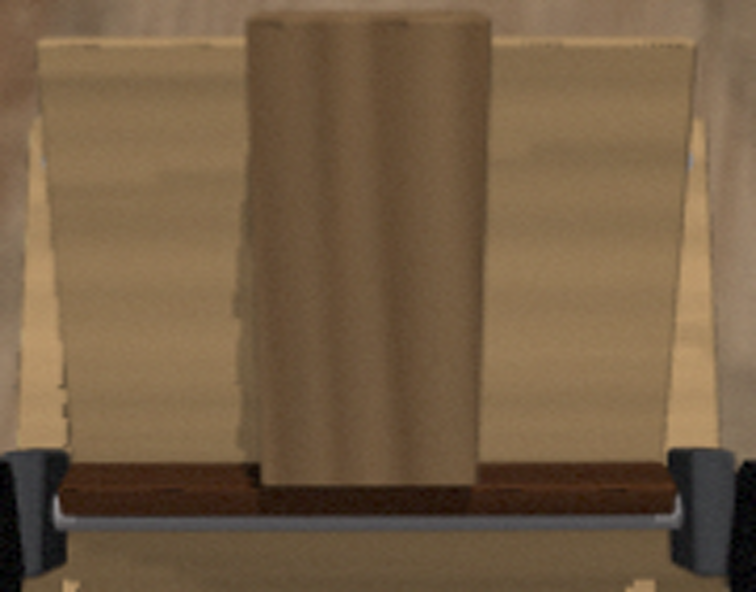

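The offcut sits against the ledge, but the table corner may have moved between frames, so I'll compare.

Run:
```python
import cv2,numpy as np
src=[('side11',210,80,4),('side12',210,80,4),('side15',170,80,3.5),('side17',170,100,3.5),('side20',0,0,1),('side21',200,80,4),('side22r',0,0,1)]
out=[]
for n,x0,y0,k in src:
    im=cv2.imread(f'pics/{n}.png')
    M=np.float32([[k,0,(250-x0)*k],[0,k,(180-y0)*k]])  # dst(6x) -> src
    A=np.float32([[k/5,0,(250-x0)*k],[0,k/5,(180-y0)*k]])
    o=cv2.warpAffine(im,A,(200,250),flags=cv2.INTER_LINEAR|cv2.WARP_INVERSE_MAP)
    for i in range(0,250,50): cv2.line(o,(0,i),(199,i),(0,0,255) if i==100 else (90,90,90),1)
    cv2.line(o,(50,0),(50,249),(0,255,0),1)
    cv2.putText(o,n,(5,15),0,.5,(255,255,255),1);out.append(o)
out.append(np.zeros_like(out[0]))
cv2.imwrite('pics/cmp2.png',np.vstack([np.hstack(out[:4]),np.hstack(out[4:])]))
```

```text
(no output)
```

View pics/cmp2.png

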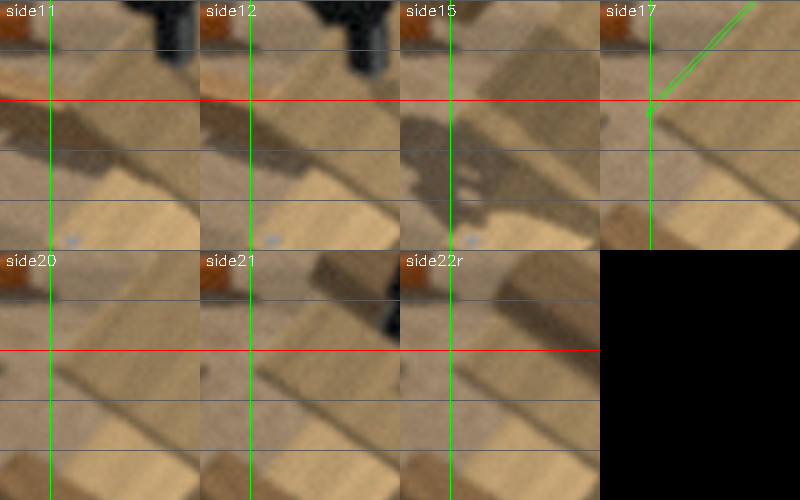

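Run:
```python
from tabfr import *
s=snapshot('wrist');save('wrist23',s)
im=s['pixels']
def T(th,r,y,n): return [r*np.cos(th)-n*np.sin(th),y,24+r*np.sin(th)+n*np.cos(th)]
f=lambda P:((proj(s,fitc.W(chk.REST,P))-[190,140]))*[4.2,3.7]
for th in (.38,.41,.436,.46,.49):
    print(th,f([T(th,140,75,10),T(th,140,-75,10),T(th,22,75,10),T(th,22,-75,10),T(th,140,75,0),T(th,140,-75,0)]).round(0).tolist())
s2=snapshot('scene');draw(s2,[],'scene23',(200,130,380,290),4.2)
```

```text
0.38 [[44.0, 20.0], [702.0, 19.0], [75.0, 444.0], [672.0, 443.0], [54.0, 19.0], [691.0, 18.0]]
0.41 [[39.0, 22.0], [707.0, 21.0], [74.0, 446.0], [673.0, 445.0], [50.0, 20.0], [695.0, 19.0]]
0.436 [[35.0, 25.0], [711.0, 24.0], [74.0, 448.0], [673.0, 447.0], [46.0, 21.0], [699.0, 20.0]]
0.46 [[31.0, 27.0], [715.0, 26.0], [73.0, 450.0], [674.0, 449.0], [42.0, 22.0], [703.0, 21.0]]
0.49 [[26.0, 30.0], [720.0, 29.0], [73.0, 452.0], [674.0, 451.0], [38.0, 24.0], [708.0, 23.0]]
```

View pics/scene23.png

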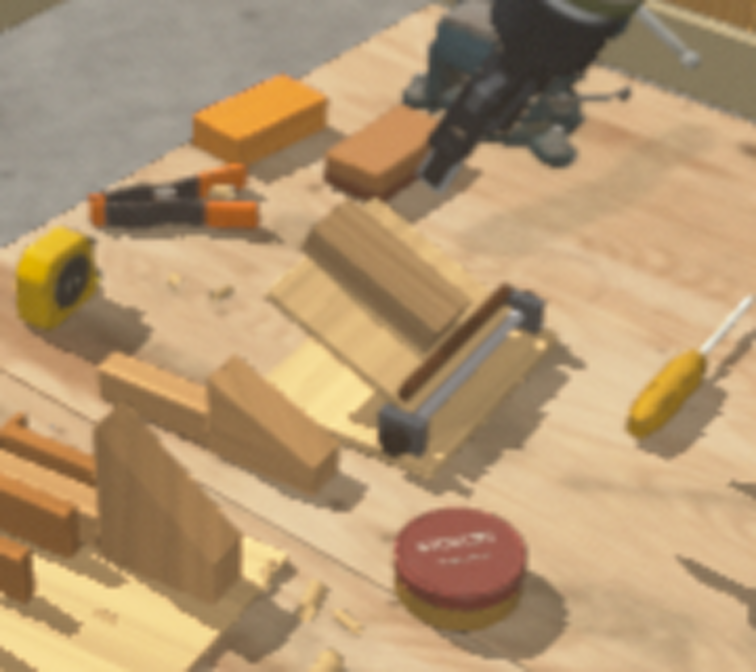

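Run:
```python
import cv2
w=cv2.imread('pics/wrist23.png');cv2.imwrite('pics/w23z.png',cv2.resize(w[140:300,190:370],None,fx=4.2,fy=3.7,interpolation=cv2.INTER_CUBIC))
```

View pics/w23z.png

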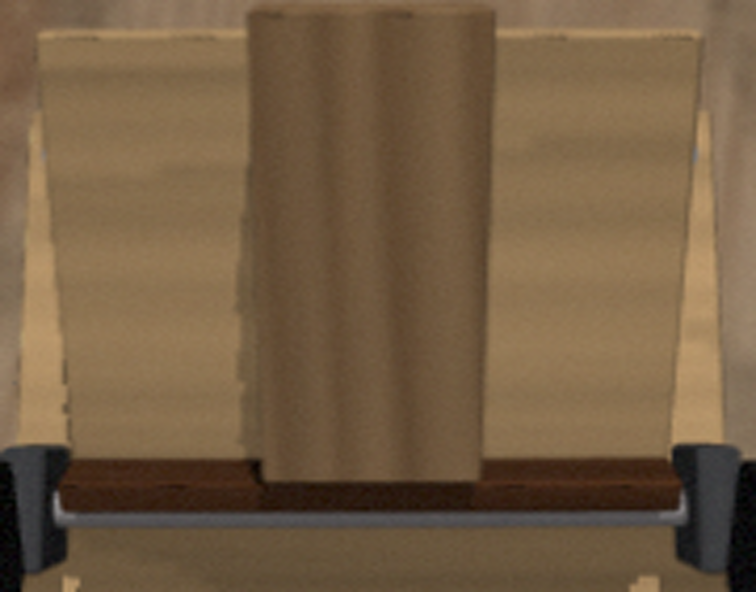

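Run:
```python
import cv2,numpy as np
src=[('side12',210,80,4),('side22r',0,0,1)]
out=[]
for n,x0,y0,k in src:
    im=cv2.imread(f'pics/{n}.png');im=cv2.GaussianBlur(im,(0,0),.5*k)
    q=6
    A=np.float32([[k/q,0,(250-x0)*k],[0,k/q,(170-y0)*k]])
    o=cv2.warpAffine(im,A,(395,400),flags=cv2.INTER_LINEAR|cv2.WARP_INVERSE_MAP)
    o=cv2.convertScaleAbs(o,alpha=1.6)
    for i in range(0,400,60): cv2.line(o,(0,i),(399,i),(90,90,90),1);cv2.line(o,(i,0),(i,399),(90,90,90),1)
    out.append(o)
cv2.imwrite('pics/cmp3.png',np.hstack(out))
```

```text
(no output)
```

View pics/cmp3.png

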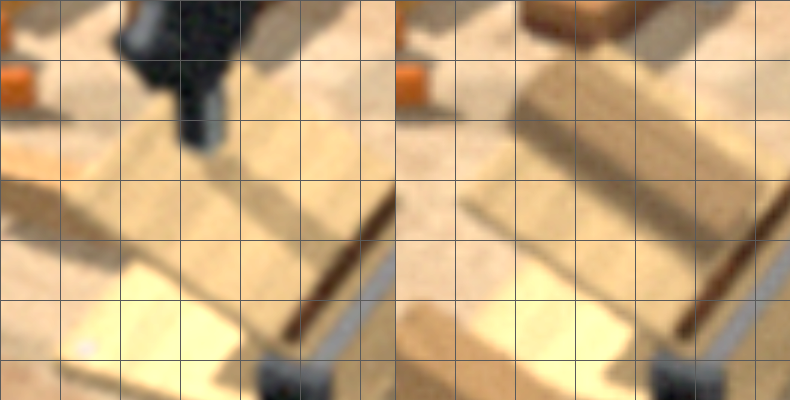

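Run:
```python
from tabfr import *
s=snapshot('side');s2=snapshot('scene')
def T(th,r,y,n): return [r*np.cos(th)-n*np.sin(th),y,24+r*np.sin(th)+n*np.cos(th)]
for th in (.38,.41,.436,.46,.49,.52):
    print(th,[((proj(c,fitc.W(chk.REST,[T(th,140,75,10),T(th,140,-75,10),T(th,22,75,10)]))-[250,170])*6).round(0).tolist() for c in (s,s2)])
print(((proj(s,fitc.W(chk.REST,[(125,98,12)]))-[250,170])*6).round(0).tolist())
import pickle;pickle.dump((s,s2),open('v24.pkl','wb'))
```

```text
0.38 [[[53.0, 194.0], [200.0, 41.0], [264.0, 330.0]], [[70.0, 177.0], [226.0, 45.0], [254.0, 322.0]]]
0.41 [[[56.0, 188.0], [203.0, 36.0], [265.0, 329.0]], [[73.0, 172.0], [229.0, 40.0], [255.0, 321.0]]]
0.436 [[[59.0, 184.0], [206.0, 31.0], [266.0, 329.0]], [[76.0, 168.0], [232.0, 36.0], [256.0, 321.0]]]
0.46 [[[61.0, 179.0], [208.0, 27.0], [267.0, 329.0]], [[78.0, 164.0], [235.0, 32.0], [257.0, 321.0]]]
0.49 [[[65.0, 174.0], [212.0, 21.0], [268.0, 328.0]], [[82.0, 160.0], [238.0, 27.0], [258.0, 321.0]]]
0.52 [[[69.0, 169.0], [216.0, 16.0], [269.0, 328.0]], [[86.0, 155.0], [242.0, 23.0], [259.0, 320.0]]]
[[40.0, 345.0]]
```

The side images hint that the table may have settled slightly after pressing: the corner is about 3 px lower, though my reading is uncertain. To measure it properly, I'll touch the table lightly beside the offcut, at the same rest x as when I pressed it, and compare heights.

```bash
python3 mv.py 552.8 24.6 300 180 0 6.75
```

```text
d [113.2 -51.8 102.7] w [-0.0016 -0.4349 -0.0028] deg 24.91810436684699 now [413.8 -43.7 345.3] [-179.87  -24.92    6.56] [-0.2  0.9  0.2] 30.2 85.2 [-18. -35. 129.  11.  64.  63.]
```

>>> arm_command([
  {"jaw": 1, "dx": 40, "dy": -30, "dz": 20, "wx": 0, "wy": -0.145, "wz": 0},
  {"jaw": 1, "dx": 80, "dy": -52, "dz": 50, "wx": 0, "wy": -0.29, "wz": 0},
  {"jaw": 1, "dx": 113, "dy": -52, "dz": 80, "wx": 0, "wy": -0.435, "wz": 0},
  {"jaw": 1, "dx": 113, "dy": -52, "dz": 103, "wx": -0.002, "wy": -0.435, "wz": -0.003},
  {"jaw": 1, "dx": 113, "dy": -52, "dz": 103, "wx": -0.002, "wy": -0.435, "wz": -0.003},
  {"jaw": 1, "dx": 113, "dy": -52, "dz": 103, "wx": -0.002, "wy": -0.435, "wz": -0.003},
])

```text
time: 30.8
tool_pos: [552.8, 25.3, 296.9]
tcp_rot: [180.0, 0.3, 6.8]
ft_force: [0.5, 0.7, -0.3]
finger_gap: 0.1
```

```bash
python3 mv.py 552.8 24.6 260 180 0 6.75
python3 - <<'E'
from tabfr import *
s=snapshot('wrist');save('wrist25',s)
s=snapshot('side');draw(s,[],'side25',(200,80,370,250),4)
E
```

```text
d [ 0.1  0.6 36.9] w [0.0002 0.0054 0.0012] deg 0.31579655477210766 now [552.8  25.3 296.9] [179.99   0.31   6.82] [ 0.5  0.7 -0.3] 30.8 0.1 [ -3.   5. 100.  -0.  76.  81.]
```

View pics/side25.png

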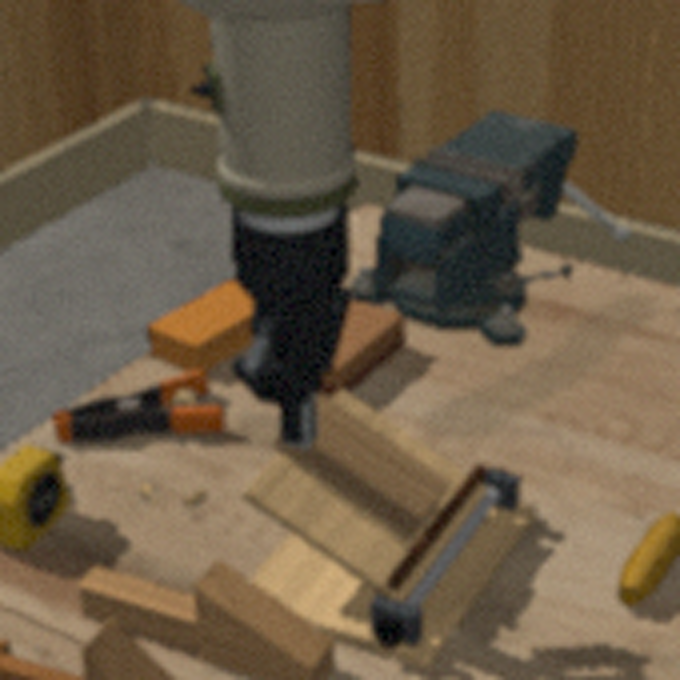

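View pics/wrist25.png

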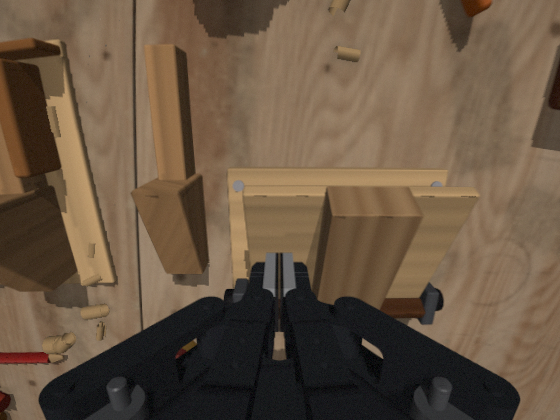

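>>> arm_command([
  {"jaw": 1, "dx": 0, "dy": 0, "dz": 20, "wx": 0, "wy": 0.005, "wz": 0},
  {"jaw": 1, "dx": 0, "dy": 0, "dz": 30, "wx": 0, "wy": 0.005, "wz": 0},
  {"jaw": 1, "dx": 0, "dy": 0, "dz": 34, "wx": 0, "wy": 0.005, "wz": 0},
  {"jaw": 1, "dx": 0, "dy": 0, "dz": 34, "wx": 0, "wy": 0.005, "wz": 0},
])

```text
time: 31.3
tool_pos: [552.6, 24.3, 268.7]
tcp_rot: [179.9, -0.5, 6.7]
ft_force: [0.1, 1.1, 1.5]
finger_gap: 0.1
```

```bash
python3 press.py 115 .48,.46,.436
```

```text
rest pos [89.  51.7] z 268.7 tip z 95.7 [0.1 1.1 1.5]
0.48 dx -2.6 dz 9.7
0.46 dx -1.4 dz 11.7
0.436 dx 0.0 dz 14.1
```

>>> arm_command([
  {"jaw": 1, "dx": 0, "dy": 0, "dz": 3, "wx": 0, "wy": 0, "wz": 0},
  {"jaw": 1, "dx": 0, "dy": 0, "dz": 3, "wx": 0, "wy": 0, "wz": 0},
  {"jaw": 1, "dx": 0, "dy": 0, "dz": 3, "wx": 0, "wy": 0, "wz": 0},
])

```text
time: 31.6
tool_pos: [553.3, 24.5, 265.2]
tcp_rot: [179.9, -0.5, 6.7]
ft_force: [0.1, 0.9, 0.1]
finger_gap: -0.1
```

>>> arm_command([
  {"jaw": 1, "dx": 0, "dy": 0, "dz": 2, "wx": 0, "wy": 0, "wz": 0},
  {"jaw": 1, "dx": 0, "dy": 0, "dz": 2, "wx": 0, "wy": 0, "wz": 0},
])

```text
time: 31.8
tool_pos: [553.2, 24.6, 262.5]
tcp_rot: [179.9, -0.4, 6.7]
ft_force: [0.4, -0.1, -0.1]
finger_gap: -0.1
```

>>> arm_command([
  {"jaw": 1, "dx": 0, "dy": 0, "dz": 1, "wx": 0, "wy": 0, "wz": 0},
  {"jaw": 1, "dx": 0, "dy": 0, "dz": 1, "wx": 0, "wy": 0, "wz": 0},
])

```text
time: 32.0
tool_pos: [553.2, 24.5, 261.5]
tcp_rot: [179.9, -0.4, 6.7]
ft_force: [0.0, -0.4, -0.7]
finger_gap: 0.3
```

>>> arm_command([
  {"jaw": 1, "dx": 0, "dy": 0, "dz": 1.5, "wx": 0, "wy": 0, "wz": 0},
  {"jaw": 1, "dx": 0, "dy": 0, "dz": 3, "wx": 0, "wy": 0, "wz": 0},
  {"jaw": 1, "dx": 0, "dy": 0, "dz": 3, "wx": 0, "wy": 0, "wz": 0},
])

```text
time: 32.3
tool_pos: [553.1, 24.5, 258.4]
tcp_rot: [179.9, -0.4, 6.7]
ft_force: [0.6, -1.1, -0.8]
finger_gap: -0.0
```

>>> arm_command([
  {"jaw": 1, "dx": 0, "dy": 0, "dz": 1, "wx": 0, "wy": 0, "wz": 0},
  {"jaw": 1, "dx": 0, "dy": 0, "dz": 1, "wx": 0, "wy": 0, "wz": 0},
])

```text
time: 32.5
tool_pos: [553.2, 24.5, 257.6]
tcp_rot: [179.9, -0.4, 6.7]
ft_force: [-0.7, -0.4, 0.3]
finger_gap: -0.2
```

>>> arm_command([
  {"jaw": 1, "dx": 0, "dy": 0, "dz": 0.7, "wx": 0, "wy": 0, "wz": 0},
  {"jaw": 1, "dx": 0, "dy": 0, "dz": 0.7, "wx": 0, "wy": 0, "wz": 0},
])

```text
time: 32.7
tool_pos: [553.2, 24.5, 257.0]
tcp_rot: [179.9, -0.4, 6.7]
ft_force: [-0.2, 0.3, 0.4]
finger_gap: -0.4
```

>>> arm_command([
  {"jaw": 1, "dx": 0, "dy": 0, "dz": 0.8, "wx": 0, "wy": 0, "wz": 0},
  {"jaw": 1, "dx": 0, "dy": 0, "dz": 0.8, "wx": 0, "wy": 0, "wz": 0},
])

```text
time: 32.9
tool_pos: [553.2, 24.5, 256.2]
tcp_rot: [179.9, -0.4, 6.7]
ft_force: [-0.7, 1.0, -0.8]
finger_gap: 0.0
```

>>> arm_command([
  {"jaw": 1, "dx": 0, "dy": 0, "dz": 0.7, "wx": 0, "wy": 0, "wz": 0},
  {"jaw": 1, "dx": 0, "dy": 0, "dz": 0.7, "wx": 0, "wy": 0, "wz": 0},
])

```text
time: 33.1
tool_pos: [553.2, 24.5, 255.5]
tcp_rot: [179.9, -0.4, 6.7]
ft_force: [0.5, 0.4, -0.0]
finger_gap: 0.1
```

>>> arm_command([
  {"jaw": 1, "dx": 0, "dy": 0, "dz": 0.7, "wx": 0, "wy": 0, "wz": 0},
  {"jaw": 1, "dx": 0, "dy": 0, "dz": 0.7, "wx": 0, "wy": 0, "wz": 0},
])

```text
time: 33.3
tool_pos: [553.2, 24.5, 254.7]
tcp_rot: [179.9, -0.4, 6.7]
ft_force: [0.9, -0.5, 0.4]
finger_gap: 0.3
```

>>> arm_command([
  {"jaw": 1, "dx": 0, "dy": 0, "dz": 0.7, "wx": 0, "wy": 0, "wz": 0},
  {"jaw": 1, "dx": 0, "dy": 0, "dz": 0.7, "wx": 0, "wy": 0, "wz": 0},
])

```text
time: 33.5
tool_pos: [553.3, 24.5, 254.5]
tcp_rot: [179.9, -0.5, 6.7]
ft_force: [-2.0, -0.2, 3.4]
finger_gap: -0.0
```

>>> arm_command([
  {"jaw": 1, "dx": 0, "dy": 0, "dz": 0.5, "wx": 0, "wy": 0, "wz": 0},
  {"jaw": 1, "dx": 0, "dy": 0, "dz": 0.5, "wx": 0, "wy": 0, "wz": 0},
])

```text
time: 33.7
tool_pos: [553.4, 24.6, 254.3]
tcp_rot: [179.9, -0.5, 6.8]
ft_force: [-3.8, 0.8, 5.6]
finger_gap: 0.1
```

The touch came at TCP z 254.5. When the table was pressed on the gauge it was 254.2–254.4, so the table has kept its angle. Backing off upward.

>>> arm_command([
  {"jaw": 1, "dx": -1, "dy": 0, "dz": -5, "wx": 0, "wy": 0, "wz": 0},
  {"jaw": 1, "dx": -1, "dy": 0, "dz": -35, "wx": 0, "wy": 0, "wz": 0},
  {"jaw": 1, "dx": -1, "dy": 0, "dz": -80, "wx": 0, "wy": 0, "wz": 0},
  {"jaw": 1, "dx": -10, "dy": 0, "dz": -130, "wx": 0, "wy": 0, "wz": 0},
  {"jaw": 1, "dx": -40, "dy": 0, "dz": -170, "wx": 0, "wy": 0, "wz": 0},
  {"jaw": 1, "dx": -60, "dy": 0, "dz": -180, "wx": 0, "wy": 0, "wz": 0},
  {"jaw": 1, "dx": -60, "dy": 0, "dz": -180, "wx": 0, "wy": 0, "wz": 0},
  {"jaw": 1, "dx": -60, "dy": 0, "dz": -180, "wx": 0, "wy": 0, "wz": 0},
])

```text
time: 34.5
tool_pos: [492.2, 17.6, 433.5]
tcp_rot: [179.9, -0.5, 6.7]
ft_force: [-0.1, 0.2, 0.1]
finger_gap: 0.0
```

Run:
```python
from tabfr import *
th=.436
def T(r,y,n): return [r*np.cos(th)-n*np.sin(th),y,24+r*np.sin(th)+n*np.cos(th)]
def off(c,n): return fitc.W(chk.REST,[T(22+c+a,b,10+n) for a,b in [(60,25),(60,-25),(-60,-25),(-60,25)]])
s=snapshot('wrist');draw(s,[off(61,0),off(61,26)]+fitc.gauge([552.6,113.6,6.75],0,26,68),'wrist26')
st=sense();print(st['ft_force'],st['qd'].round(2),st['time'])
```

```text
[ 0.13214622  0.34934184 -0.10088306] [ 0.09  1.48  0.14  0.13 -0.05  0.01] 34.55
```

View pics/wrist26.png

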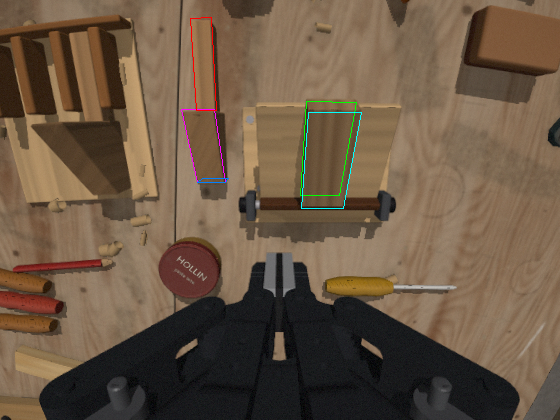

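The wrist view shows the offcut on the table against the ledge, around (330,155). The gauge is upright at (205,100) and the high gauge is in its caddy. The tin at (190,268), screwdriver at (390,287) and pencil at (58,266) are undisturbed. Handing in.

```bash
python3 -c "
from bench import *
print(hand_in())"
```

```text
the job is handed in; nothing more can be done
None
```

I set the tilting rest to 25° from the shallower gauge and handed the job in at about 35 s of the 72 s allowed. The hand-in gave no verdict.

**What I did**
- **Gauge home:** I stood the shallower gauge against the stop strip. It touched at about 8 N, and the pictures showed it square and centred before I pressed.
- **Table pressed:** I pushed the table down until the tip force reached about 24 N, at the height that matches 0.436 rad.
- **Gauge drawn out:** I pulled it out by its tail and left it upright on the bench, left of the rest.
- **Offcut laid:** I set it lengthwise down the slope, with its lower end against the ledge.

**Last checks**
- **Angle:** two checks disagreed. By eye, the side pictures suggested the table corner had dropped about 3 px, up to 0.1 rad by my readings. A light touch beside the offcut (about 4–7 N) met the table at 254.5 mm, against 254.2–254.4 mm when pressed. I trusted the touch, so I take the angle as unchanged.
- **Last wrist picture:** it shows the offcut on the slope at the ledge and the gauge upright. The steeper gauge is in its caddy, and the tin, screwdriver, pencil and sanding block look in place. The tape measure was out of that frame; earlier pictures showed it in place.
- **Rest position:** the stop turned out about 3 mm further along x than my first fit, so I corrected for it using the contact.

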